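Light-cure a bite block on a study cast

TASK

The dark adhesive bottle has toppled out of its row: first stand it up again, cap upwards, in the gap of the long bottle tray between its two neighbours and let go of it, because it leaks when it lies down and what leaks would harden under the lamp. Then lift the curing lamp off its rest, carry it across the bottles to the study cast that bears the small blue bite block, and finish holding the lamp still there, with the end of its light guide pointing straight down at the block, centred over it and a few millimetres above it. Touch neither the block nor that cast, leave the standing bottles and both casts where they are, and keep hold of the lamp.

Things in the scene. Friction and masses are not known exactly. Their poses are not given: they have to be found in the camera images.
- adhesive_bottle: toppled dropper bottle, dark with a magenta cap, 26 mm across, 68 mm long, 30 g. Origin: centre of its underside, +z along its axis to the cap; the round body reaches from 0 to 47 mm, the cap is 18 mm across. It lies on the worktop left (+y) of the tray, cap away from it, and can roll
- lane: the fixed aluminium bottle tray, a straight channel 235 mm long (its own x), 48 mm wide (y), inside 42 mm wide; the bottles stand on its floor 5 mm above the worktop, its rims are 12 mm high. Origin: centre of its underside.
- gap (a point): the empty place in the tray: the point on the tray floor, half way between the two standing bottles, where the middle of the adhesive bottle's underside belongs; x runs along the tray, z up.
- bottle_near: standing white dropper bottle with a blue cap, 26 mm across, 68 mm tall, loose, in the tray 75 mm from the gap on the robot's side (-x of the tray). Origin: centre of its underside.
- bottle_far: the same kind of bottle, standing in the tray 75 mm beyond the gap (+x of the tray).
- lamp: curing lamp, 145 g: white round barrel, orange shield (70 mm, no hindrance), black bent light guide. Origin: centre of the tail end, +z along the barrel axis to the front. Barrel 31 mm across at the tail, 36.5 at z = 55 to 75 mm, 31 at z = 188; guide from z = 205, bent 37 deg towards -x. Balance at z = 105. On its rest: front 15 deg down, y level, bend (-x) downwards
- lamp_tip (a point): centre of the flat end of the light guide, 9 mm across, at (-12.1, 0, 261.7) mm in the lamp's frame; its +z is the direction in which the light leaves, which in the lamp's frame is (-0.603, 0, 0.797).
- lamp_rest: fixed white rest, base 165 x 66 x 9 mm; two open V forks, 17 mm wide, carry the barrel at z = 40 and 150 mm of the lamp, so 90 mm between them are free; there, at z = 105, the barrel axis is 75 mm above the worktop. The lamp just lies in the forks and lifts straight up. Origin: on the worktop under that point, +x towards the lamp's tail
- work_cast: the tan plaster study cast (lower jaw), loose, 58 x 64 x 28 mm, 95 g, teeth up, with a small blue block on one tooth. Origin: centre of its underside; +x to its flat heel, -x to the front teeth, z up. The base is 17 mm high, the teeth reach to about 28 mm.
- block_top (a point): centre of the top of the blue bite block (7 x 8.5 mm, stuck on a back tooth), at (16, -25.5, 30.5) mm in the cast's frame; z up.
- opposing_cast: the cream plaster study cast (upper jaw), loose, 65 x 62 x 28 mm, no block on it; origin: centre of its underside. The two casts stand one behind the other, in either order. Within 0.4 m either side of the robot's x axis and nearer than x = 0.6 m nothing else is taller than 40 mm; taller equipment stands behind and beside that.
Mind the look-alikes: they are no part of the job. Leave any pink or turquoise look-alike of the opposing_cast alone. What is shaped like the work_cast but purple is not meant.

How it is judged:
By the outcome, as a careful person would: the job done as asked, in the order asked, and still so for the second after the job is handed in, while the arm keeps its last pose, push and grip.
It also fails if it takes over 67 s, if anything falls off the work surface, if the arm or the gripper's body presses on something with over 40 N, if the wrist force passes 120 N, or if a joint passes its speed limit or range.

ROBOT

A 6-joint arm with a two-finger parallel gripper is mounted at the origin on a cart in front of the work surface, level with it; the furniture and walls round the work are solid. World frame = base frame: x ahead of the robot, y to its left, z up, the work surface at z = 0. Lengths are in mm, angles in rad, forces in N, time in s.
With the tool pointing down it reaches from about 400 to 925 mm from the base axis. Payload 12.5 kg.
Tool frame: the origin (TCP) lies on the centre line of the jaws, within the pads' length; the fingertips stand 19 mm ahead of it and the grasp point (between the pads) is the TCP; y points along the fingers, x is the direction in which the jaws open and shut, and the axes are right-handed (so a half turn about y gives the same grasp; the last joint's range is limited). The gripper opens to 95 mm and grips with 3 to 60 N. Pads are 20 mm wide; open, the fingers measure 119 mm over their backs; the gripper's body (75 mm by 180 mm) begins 59 mm behind the grasp point.
Start: joints at [1.126, 0.491, 1.559, -0, 1.092, -0.106], TCP at [207.705, 589.494, 233.661] pointing down, gripper open.
Joint ranges: [-3.1, 3.1], [-0.84, 2.19], [0.05, 2.79], [-1.13, 4.28], [0.06, 2.93], [-2.69, 2.69]. Speed limits (rad/s): [2.22, 2.22, 2.79, 3.14, 3.14, 3.14].

INTERFACE

Orientations are given as [roll, pitch, yaw] about the fixed x, y, z axes, in that order (R = Rz(yaw) Ry(pitch) Rx(roll)).
In Python, from cell import env gives the robot as it stands. The module is installed in compiled form; this text tells all that it offers.
- The arm moves only by the tool move_arm, never from a script. Its argument "rows" is a list of rows, each an object of numbers: "tx", "ty", "tz": the shift along the tool's x, y, z in cm; "rx", "ry", "rz": the turn, a rotation vector about the tool's x, y, z in rad; "grip": the opening in per cent of the stroke, from 0 (shut) to 100 (fully open). In form: [{"tx": .., "ty": .., "tz": .., "rx": .., "ry": .., "rz": .., "grip": ..}, ...]. A call has 1 to 10 rows; each row shifts and turns the commanded pose from where the row before left it, along the tool's axes as they then stand; what a row does not reach is not made up. A row lasts 1/12 s, in which the tool goes at most 41.7 mm and 7.16 degrees, less where a joint would pass 70% of its speed; a pose out of reach is approached as far as the arm can. A call is refused whole if a number of a shift passes 4.17 or a number of a turn 0.125, either way. A call with a gripper value outside its range is refused whole. The fingers move at their own pace and stop on an object; the grip force is fixed at half the most. Time passes only in rows, so rows that do not move let the fingers close. It gives the time, the measured TCP pose, the force and the opening at its end, in the units of the state.
- env.state(): the state, without advancing time (a new reading comes with each control period).
- env.read_camera(name): name is "side" or "top"; returns (picture, depth): 480x640x3 uint8, blue, green, red; 480x640 float32, mm along the optical axis (not along the pixel's ray), 0 where there is no reading.
- env.calibration(name): a dict with "vertical_fov" (degrees; the focal length in pixels is half the picture's height over the tangent of half this angle, whatever the lens; pixels are square), "cx", "cy" (the principal point, pixels), "eye" and "rotation" of the camera in the world. Camera axes: x right, y up, looking along -z (the intrinsics and any distortion apply to the point x, -y, -z); pixel columns grow to the right and rows downward; lengths in mm; the calibration is good to about 2 mm. A picture is of the moment at which its call begins. calibration takes no time and is no camera call.
- env.job_done(): hands the job in, once; it reports no verdict.
The state is a dict: "t": time; "joints": joint angles; "qvel": joint speeds; "tau": joint torques, N m; "eef_pos": TCP position; "tcp_rot": TCP orientation; "ft_force": force on the tool from outside, world axes, zero at the start; "moment": the same for the moment, N m; "opening": opening from 0.0 (shut) to 1.0 (fully open).
Only numpy, scipy, OpenCV 4.12 (cv2) and the standard library are available. Lean on these libraries where they do the work, as an engineer would, in place of code of your own. Each camera call takes 0.05 s, during which the arm holds its last target.

## Working session

There is one attempt and no reset: what is moved stays moved. The work goes in short steps, Python scripts to look and compute and a tool call to move; the robot and the scene stay as the last step left them, time stands still between calls to the robot, and variables do not carry over. Pictures are saved under pics/ and viewed, and the job is handed in when it is done.

Besides the shell and the picture viewer there is one more tool, called after "Request:" in YAML: its name, and indented under it one key for each argument. move_arm: Moves the arm, as the interface text tells. Its arguments: {"type":"object","properties":{"rows":{"type":"array"}},"required":["rows"]}

```bash
mkdir -p pics; ls; python3 - <<'E'
from cell import env
import cv2,numpy as np
s=env.state();print({k:np.round(v,3) for k,v in s.items()})
for n in ("side","top"):
    c=env.calibration(n);print(n,c)
    im,d=env.read_camera(n)
    cv2.imwrite(f"pics/{n}0.png",im);np.save(f"{n}0_d.npy",d)
E
```

```text
pics
{'t': np.float64(0.0), 'joints': array([ 1.126,  0.492,  1.559, -0.   ,  1.092, -0.106]), 'qvel': array([ 0.001, -0.001, -0.   , -0.   ,  0.001,  0.001]), 'tau': array([-0.0000e+00, -6.1263e+01, -2.5819e+01,  6.9000e-02,  4.8000e-02,
       -0.0000e+00]), 'eef_pos': array([207.592, 589.306, 233.075]), 'tcp_rot': array([-1.571e+00,  1.000e-03,  1.232e+00]), 'ft_force': array([-0.175,  0.402,  0.038]), 'moment': array([ 0.005, -0.027, -0.042]), 'opening': np.float64(1.003)}
side {'vertical_fov': 46.35186730145503, 'cx': 322.2089980501801, 'cy': 237.5493959038681, 'eye': array([318.35160361, 839.58378503, 782.93134752]), 'rotation': array([ 0.92334247,  0.01199297, -3.00263582])}
top {'vertical_fov': 50.794554689627994, 'cx': 322.62293837372476, 'cy': 240.6185288971362, 'eye': array([ 403.4416584 ,  -44.56284295, 1019.97587353]), 'rotation': array([ 0.08971323, -0.0074538 , -1.60004658])}
```

View pics/top0.png

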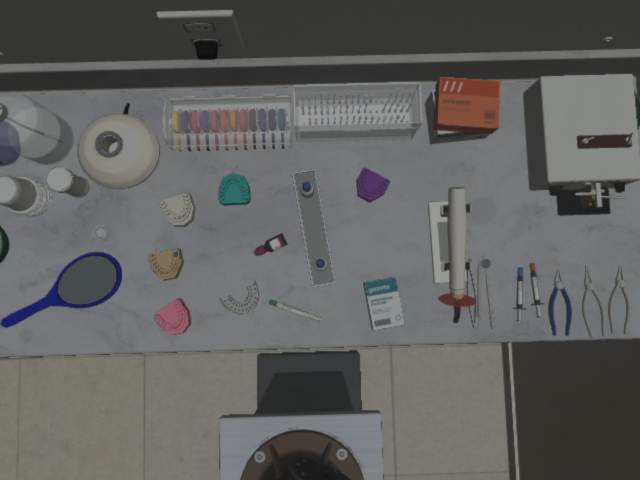

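View pics/side0.png

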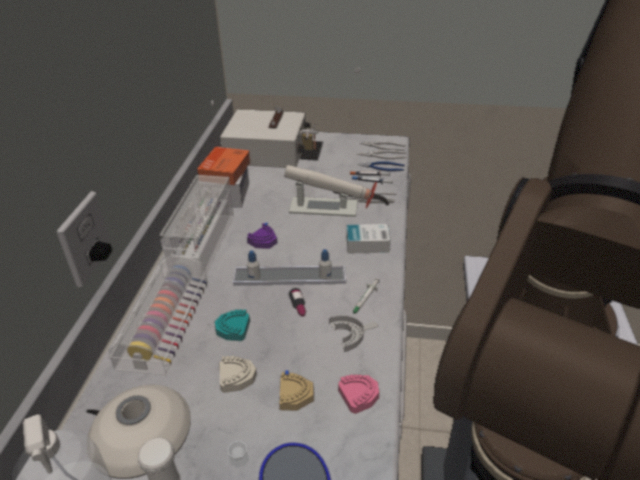

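```bash
cat > h.py <<'E'
import numpy as np, cv2
from scipy.spatial.transform import Rotation as R
from cell import env
class Cam:
    def __init__(s,n):
        c=env.calibration(n); s.f=240/np.tan(np.radians(c["vertical_fov"]/2)); s.cx,s.cy=c["cx"],c["cy"]
        s.eye=np.array(c["eye"]); s.R=R.from_euler("xyz",c["rotation"]).as_matrix()
    def ray(s,u,v):
        u,v=np.asarray(u,float),np.asarray(v,float)
        d=np.stack([(u-s.cx)/s.f,-(v-s.cy)/s.f,-np.ones_like(u)],-1)
        return d@s.R.T
    def plane(s,u,v,z):
        r=s.ray(u,v); return s.eye+r*((z-s.eye[2])/r[...,2])[...,None]
    def deproj(s,u,v,d):
        return s.eye+s.ray(u,v)*np.asarray(d,float)[...,None]
    def proj(s,p):
        q=(np.asarray(p)-s.eye)@s.R
        return np.stack([s.cx+s.f*q[...,0]/-q[...,2], s.cy-s.f*q[...,1]/-q[...,2]],-1)
    def cloud(s,d):
        v,u=np.mgrid[0:480,0:640]; return s.deproj(u,v,d)
def crop(im,u0,u1,v0,v1,k,name):
    cv2.imwrite(name,cv2.resize(im[v0:v1,u0:u1],None,fx=k,fy=k,interpolation=cv2.INTER_CUBIC))
E
python3 - <<'E'
from h import *
t=cv2.imread("pics/top0.png"); s=cv2.imread("pics/side0.png")
for n in("top","side"):
    c=Cam(n); P=c.cloud(np.load(n+"0_d.npy")); np.save(n+"_P.npy",P)
    print(n,c.R.round(3).tolist(), P[240,200],P[300,270])
crop(t,130,350,150,300,3.5,"pics/c1.png")
crop(t,400,520,170,340,3.5,"pics/c2.png")
crop(s,210,390,220,420,3,"pics/c3.png")
hsv=cv2.cvtColor(t,cv2.COLOR_BGR2HSV)
for (u,v) in [(262,250),(275,243),(281,241),(176,253),(165,263),(315,230)]: print(u,v,hsv[v,u],np.load("top_P.npy")[v,u].round(1))
E
```

```text
top [[-0.029, 0.996, -0.089], [-1.0, -0.028, 0.01], [0.007, 0.09, 0.996]] [503.56000892 193.70261805  -2.89242794] [378.72905988  53.36400814   6.81547214]
side [[-0.99, 0.074, -0.118], [-0.139, -0.599, 0.789], [-0.012, 0.798, 0.603]] [697.5359062  -20.90594338  95.57771469] [547.34942532  33.90102408  -1.73892449]
262 250 [168 135  91] [477.9  65.9  20.5]
275 243 [ 75   3 149] [490.4  39.3  28.1]
281 241 [167 132  87] [494.6  27.9  21.1]
176 253 [110 157 115] [475.9 232.2  33.2]
165 263 [ 21  77 123] [457.8 258.1  18.3]
315 230 [75  5 97] [516.4 -40.    5. ]
```

View pics/c1.png

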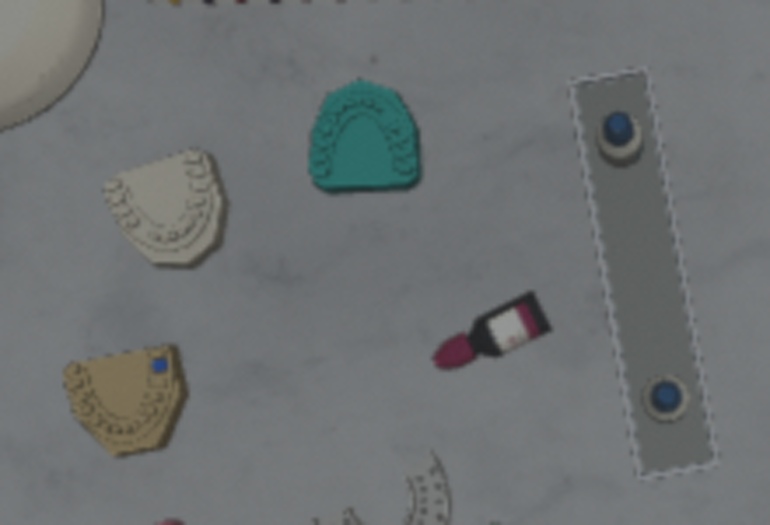

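View pics/c2.png

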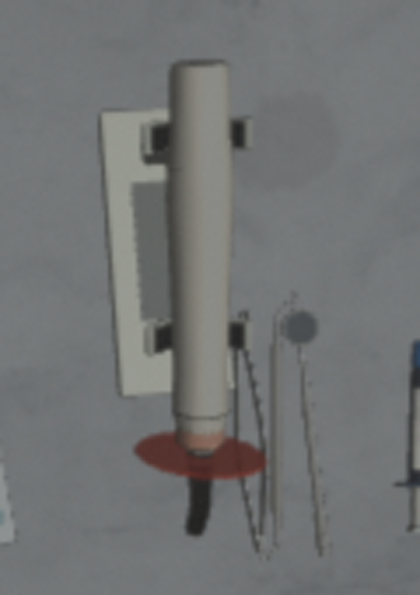

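View pics/c3.png

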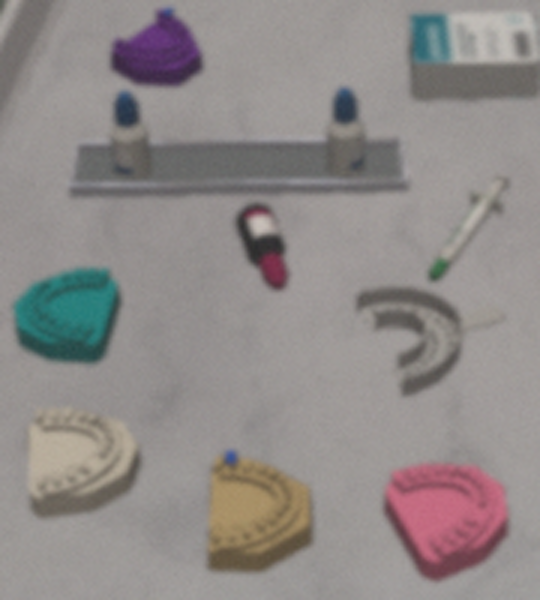

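```bash
python3 - <<'E'
from h import *
t=cv2.imread("pics/top0.png"); s=cv2.imread("pics/side0.png")
T,S=Cam("top"),Cam("side")
PT=np.load("top_P.npy");PS=np.load("side_P.npy")
ht=cv2.cvtColor(t,cv2.COLOR_BGR2HSV); hs=cv2.cvtColor(s,cv2.COLOR_BGR2HSV)
def comps(m,n=4):
    k,l,st,c=cv2.connectedComponentsWithStats(m.astype(np.uint8)); 
    return [(c[i].round(2).tolist(),int(st[i,4]),l==i) for i in range(1,k) if st[i,4]>=n]
# plane bias of worktop depth
for n,P in(("top",PT),("side",PS)):
    pass
print("table top bias",np.median(PT[230:290,200:240,2]),np.median(PT[200:280,350:420,2]), "side",np.median(PS[330:350,255:320,2]))
# blue things
def inbox(m,u0,u1,v0,v1):
    k=np.zeros_like(m);k[v0:v1,u0:u1]=m[v0:v1,u0:u1];return k
def blue(h): return (abs(h[...,0].astype(int)-110)<12)&(h[...,1]>90)
for nm,h,C,box,P in(("top",ht,T,(140,340,160,290),PT),("side",hs,S,(225,350,235,400),PS)):
    for c,a,m in comps(inbox(blue(h),*box)): print(nm,"blue",c,a,"depthP",np.median(P[m],0).round(1))
    mg=inbox((abs(h[...,0].astype(int)-168)<12)&(h[...,1]>70),*((240,295,225,265) if nm=="top" else (285,315,280,320)))
    dk=inbox((h[...,2]<55),*((240,295,225,265) if nm=="top" else (285,312,280,312)))
    for c,a,m in comps(mg): print(nm,"mag",c,a,np.median(P[m],0).round(1))
    for c,a,m in comps(dk): print(nm,"dark",c,a)
# bottle region by height in top cloud
m=inbox((PT[...,2]>8),245,292,228,262)
for c,a,mm in comps(m,20):
    p=PT[mm]; print("bottle px",c,a,p.min(0).round(1),p.max(0).round(1)); 
    v,u=np.nonzero(mm); q=T.plane(u,v,13.)[:,:2]; mu=q.mean(0); w,V=np.linalg.eigh(np.cov((q-mu).T)); a_=V[:,1]; a_*=np.sign(a_[1]); b=np.array([-a_[1],a_[0]])
    e=(q-mu)@a_; f=(q-mu)@b; print("ctr",mu,"axis",a_,np.degrees(np.arctan2(a_[1],a_[0])),"len",e.min(),e.max(),"wid",f.min(),f.max())
E
```

```text
table top bias 0.0694397228313619 0.15718894861868193 side 0.5458178233146214
top blue [306.59, 185.85] 34 depthP [593.7 -27.3  72.3]
top blue [175.2, 254.0] 10 depthP [474.1 234.9  30.3]
top blue [320.37, 262.63] 30 depthP [446.5 -48.1  72.2]
top mag [280.45, 240.84] 31 [494.4  29.3  24.8]
top mag [259.55, 250.36] 77 [476.6  70.5  19.9]
top dark [272.97, 243.04] 97
side blue [251.38, 255.69] 32 depthP [592.9 -19.2  66.8]
side blue [324.44, 253.93] 27 depthP [446.  -42.   67.7]
side blue [286.5, 372.0] 6 depthP [473.  235.9  30.1]
side mag [294.31, 290.15] 13 [497.1  28.4  25.2]
side mag [300.49, 309.05] 79 [476.9  73.4  19.4]
side dark [296.73, 301.78] 37
bottle px [271.34, 244.51] 372 [468.5  16.4   9.1] [510.7  84.6  30.7]
ctr [488.89741408  47.88320796] axis [-0.40475005  0.91442736] 113.87546522828838 len -29.485461348794026 38.49560325923782 wid -13.288882470393634 13.099206577097545
```

```bash
python3 - <<'E'
from h import *
T,S=Cam("top"),Cam("side"); PT=np.load("top_P.npy");PS=np.load("side_P.npy")
t=cv2.imread("pics/top0.png")
c=T.plane(np.array([293.1,315.1,312.9,334.9]),np.array([172.9,169.4,286.9,282.6]),12.); print("corners",c[:,:2].round(1)); g=c.mean(0)
d=(c[0]+c[1]-c[2]-c[3])/2; print("tray ctr",g,"len",np.hypot(*d[:2]),"yaw",np.degrees(np.arctan2(d[1],d[0])),"wid",np.linalg.norm(c[0]-c[1]),np.linalg.norm(c[2]-c[3]))
b=T.plane(np.array([306.59,320.37]),np.array([185.85,262.63]),70.);print("caps top",b.round(1),b.mean(0).round(1),np.linalg.norm(b[0]-b[1]))
def tri(a,b):
    r1=T.ray(*a);r2=S.ray(*b); A=np.stack([r1,-r2],1); k=np.linalg.lstsq(A,S.eye-T.eye,rcond=None)[0]
    p,q=T.eye+r1*k[0],S.eye+r2*k[1]; return ((p+q)/2).round(1),np.linalg.norm(p-q).round(1)
print("tri far",tri((306.59,185.85),(251.38,255.69)),"near",tri((320.37,262.63),(324.44,253.93)),"block",tri((175.2,254.0),(286.5,372)))
print("block at 30.5",T.plane(175.2,254.,30.5),S.plane(286.5,372.,30.5))
# casts: height-thresholded blobs in top
def blob(u0,u1,v0,v1,zmin,zr,C=T,P=PT):
    m=np.zeros(P.shape[:2],np.uint8); m[v0:v1,u0:u1]=(P[v0:v1,u0:u1,2]>zmin)
    cs,_=cv2.findContours(m,cv2.RETR_EXTERNAL,cv2.CHAIN_APPROX_NONE); k=max(cs,key=cv2.contourArea)[:,0].astype(float)
    q=C.plane(k[:,0],k[:,1],zr)[:,:2].astype(np.float32); r=cv2.minAreaRect(q); return r
print("work cast",blob(140,190,240,285,8,17.)); print("opp",blob(155,200,185,230,8,17.))
# lamp
m=np.zeros((480,640),bool); m[180:330,435:480]=PT[180:330,435:480,2]>55
p=PT[m]; print("lamp pts",m.sum(),p.min(0),p.max(0))
# ridge of barrel: for slices along x
for x in range(370,570,20):
    k=p[abs(p[:,0]-x)<4]
    if len(k)>5:
        print(x,len(k),"y range",np.percentile(k[:,1],[2,98]).round(1),"mid",((k[:,1].min()+k[:,1].max())/2).round(1),"ztop",np.percentile(k[:,2],95).round(1))
E
```

```text
corners [[633.2   1. ]
 [639.2 -43.7]
 [402.2 -32.7]
 [409.4 -76.7]]
tray ctr [521.01370993 -38.02174792  12.        ] len 232.82638172530807 yaw 8.236201310291404 wid 45.1428997879856 44.52912768200103
caps top [[594.2 -26.7  70. ]
 [447.3 -48.7  70. ]] [520.7 -37.7  70. ] 148.6240773248759
tri far (array([595.7, -26.6,  60.4]), np.float64(1.0)) near (array([447.2, -48.8,  62. ]), np.float64(0.9)) block (array([473.7, 234.9,  29. ]), np.float64(1.1))
block at 30.5 [474.16598664 234.54569757  30.5       ] [472.84883289 236.09391895  30.5       ]
work cast ((454.5927734375, 256.71087646484375), (56.659996032714844, 65.99102020263672), 9.242725372314453)
opp ((561.7928466796875, 231.7612762451172), (63.76852798461914, 63.404666900634766), 17.73053550720215)
lamp pts 2314 [ 358.75593841 -340.24437041   55.02640216] [ 580.19328466  -44.56284295 1019.97587353]
370 55 y range [-337.9 -275.5] mid -307.0 ztop 63.9
390 57 y range [-318.7 -294.7] mid -306.4 ztop 68.5
410 63 y range [-318.3 -292.1] mid -305.6 ztop 73.5
430 117 y range [-334.3 -279.6] mid -307.1 ztop 79.3
450 76 y range [-320.8 -291.6] mid -306.3 ztop 85.9
470 80 y range [-318.9 -289.2] mid -304.1 ztop 91.4
490 81 y range [-319.2 -288.9] mid -304.8 ztop 98.6
510 86 y range [-320.4 -287.8] mid -304.2 ztop 104.7
530 87 y range [-329.3 -279.1] mid -304.4 ztop 106.8
550 101 y range [-328.4 -279.8] mid -304.3 ztop 113.0
```

Request:
move_arm:
  rows:
    - {"tx": -2.68, "ty": 0.59, "tz": -2.9, "grip": 100}
    - {"tx": -2.68, "ty": 0.59, "tz": -2.9, "grip": 100}
    - {"tx": -2.68, "ty": 0.59, "tz": -2.9, "grip": 100}
    - {"tx": -2.68, "ty": 0.59, "tz": -2.9, "grip": 100}
    - {"tx": -2.68, "ty": 0.59, "tz": -2.9, "grip": 100}
    - {"tx": -2.68, "ty": 0.59, "tz": -2.9, "grip": 100}
    - {"tx": -2.68, "ty": 0.59, "tz": -2.9, "grip": 100}
    - {"tx": -2.68, "ty": 0.59, "tz": -2.9, "grip": 100}
    - {"tx": -2.68, "ty": 0.59, "tz": -2.9, "grip": 100}
    - {"tx": -2.68, "ty": 0.59, "tz": -2.9, "grip": 100}

```text
validation failed for argument at $.ro...
```

```bash
cat > st.py <<'E'
from h import *
import sys
s=env.state(); p=s["eef_pos"]; Rm=R.from_euler("xyz",s["tcp_rot"])
print("t",round(s["t"],2),"pos",np.round(p,1),"rpy",np.round(np.degrees(s["tcp_rot"]),1),"q",np.round(s["joints"],3),"F",np.round(s["ft_force"],1),"open",round(s["opening"],3))
open("log.txt","a").write(repr([s["joints"].tolist(),p.tolist(),s["tcp_rot"].tolist()])+"\n")
def go(pos,Rt=None):
    d=Rm.inv().apply(np.array(pos,float)-p)/10; print("shift cm",d.round(2),"norm",np.linalg.norm(d).round(2),"rows>=",np.ceil(np.linalg.norm(d)/4.17))
    if Rt is not None: v=(Rm.inv()*Rt).as_rotvec(); print("rotvec",v.round(3),"rows>=",np.ceil(np.linalg.norm(v)/.125))
def ori(xdir,ydir):
    y=np.array(ydir,float);y/=np.linalg.norm(y);x=np.array(xdir,float);x-=y*(x@y);x/=np.linalg.norm(x)
    return R.from_matrix(np.stack([x,y,np.cross(x,y)],1))
E
python3 -c "from st import *"
```

```text
t 0.1 pos [207.6 589.3 233.1] rpy [-90.    0.1  70.6] q [ 1.126  0.491  1.559 -0.     1.092 -0.106] F [-0.5  0.6  0.7] open 0.998
```

Request:
move_arm:
  rows:
    - {"tx": -2.68, "ty": 0.59, "tz": -2.9, "rx": 0, "ry": 0, "rz": 0, "grip": 100}

```text
t: 0.18
eef_pos: [224.7, 557.8, 227.8]
tcp_rot: [-1.57, -0.003, 1.235]
ft_force: [0.8, 0.6, -0.2]
opening: 1.004
```

Request:
move_arm:
  rows:
    - {"tx": -2.68, "ty": 0.59, "tz": -2.9, "rx": 0, "ry": 0, "rz": 0, "grip": 100}
    - {"tx": -2.68, "ty": 0.59, "tz": -2.9, "rx": 0, "ry": 0, "rz": 0, "grip": 100}
    - {"tx": -2.68, "ty": 0.59, "tz": -2.9, "rx": 0, "ry": 0, "rz": 0, "grip": 100}
    - {"tx": -2.68, "ty": 0.59, "tz": -2.9, "rx": 0, "ry": 0, "rz": 0, "grip": 100}
    - {"tx": -2.68, "ty": 0.59, "tz": -2.9, "rx": 0, "ry": 0, "rz": 0, "grip": 100}
    - {"tx": -2.68, "ty": 0.59, "tz": -2.9, "rx": 0, "ry": 0, "rz": 0, "grip": 100}
    - {"tx": -2.68, "ty": 0.59, "tz": -2.9, "rx": 0, "ry": 0, "rz": 0, "grip": 100}
    - {"tx": -2.68, "ty": 0.59, "tz": -2.9, "rx": 0, "ry": 0, "rz": 0, "grip": 100}
    - {"tx": -2.68, "ty": 0.59, "tz": -2.9, "rx": 0, "ry": 0, "rz": 0, "grip": 100}
    - {"tx": -2.68, "ty": 0.59, "tz": -2.9, "rx": 0, "ry": 0, "rz": 0, "grip": 100}

```text
t: 1.02
eef_pos: [411.0, 203.6, 168.4]
tcp_rot: [-1.571, -0.0, 1.232]
ft_force: [1.5, 0.6, 1.2]
opening: 0.996
```

```bash
python3 -c "
from st import *
a=np.array([-.405,.914,0]);go([466,100,150],ori([.914,.405,0],[0,0,-1]))"
```

```text
t 1.02 pos [411.  203.6 168.4] rpy [-90.   -0.   70.6] q [ 0.316  0.349  2.029  0.     0.763 -0.916] F [1.5 0.6 1.2] open 0.996
shift cm [-7.95  1.84 -8.63] norm 11.88 rows>= 3.0
rotvec [-0.     0.815 -0.   ] rows>= 7.0
```

Request:
move_arm:
  rows:
    - {"tx": -2.65, "ty": 0.6, "tz": -2.88, "rx": 0, "ry": 0, "rz": 0, "grip": 100}
    - {"tx": -2.65, "ty": 0.6, "tz": -2.88, "rx": 0, "ry": 0, "rz": 0, "grip": 100}
    - {"tx": -2.65, "ty": 0.6, "tz": -2.88, "rx": 0, "ry": 0, "rz": 0, "grip": 100}
    - {"tx": 0, "ty": 0, "tz": 0, "rx": 0, "ry": 0.116, "rz": 0, "grip": 100}
    - {"tx": 0, "ty": 0, "tz": 0, "rx": 0, "ry": 0.116, "rz": 0, "grip": 100}
    - {"tx": 0, "ty": 0, "tz": 0, "rx": 0, "ry": 0.116, "rz": 0, "grip": 100}
    - {"tx": 0, "ty": 0, "tz": 0, "rx": 0, "ry": 0.116, "rz": 0, "grip": 100}
    - {"tx": 0, "ty": 0, "tz": 0, "rx": 0, "ry": 0.116, "rz": 0, "grip": 100}
    - {"tx": 0, "ty": 0, "tz": 0, "rx": 0, "ry": 0.116, "rz": 0, "grip": 100}
    - {"tx": 0, "ty": 0, "tz": 0, "rx": 0, "ry": 0.119, "rz": 0, "grip": 100}

```text
t: 1.85
eef_pos: [465.6, 101.7, 150.5]
tcp_rot: [-1.571, 0.0, 0.411]
ft_force: [-0.0, -0.4, -0.2]
opening: 0.994
```

```bash
python3 -c "
from st import *
a=np.array([-.405,.914,0]);go([466,100,80],ori([.914,.405,0],np.array([0,0,-1])-a))"
```

```text
t 1.85 pos [465.6 101.7 150.5] rpy [-90.    0.   23.6] q [ 0.076  0.4    2.007  0.     0.735 -0.335] F [-0.  -0.4 -0.2] open 0.994
shift cm [-0.02  7.05 -0.17] norm 7.06 rows>= 2.0
rotvec [-0.785 -0.005 -0.003] rows>= 7.0
```

Request:
move_arm:
  rows:
    - {"tx": 0, "ty": 0, "tz": 0, "rx": -0.11, "ry": 0, "rz": 0, "grip": 100}
    - {"tx": 0, "ty": 0, "tz": 0, "rx": -0.11, "ry": 0, "rz": 0, "grip": 100}
    - {"tx": 0, "ty": 0, "tz": 0, "rx": -0.11, "ry": 0, "rz": 0, "grip": 100}
    - {"tx": 0, "ty": 0, "tz": 0, "rx": -0.11, "ry": 0, "rz": 0, "grip": 100}

```text
t: 2.18
eef_pos: [465.8, 101.6, 151.0]
tcp_rot: [-1.998, -0.001, 0.417]
ft_force: [-1.0, -0.2, -0.1]
opening: 1.003
```

```bash
python3 -c "
from st import *
a=np.array([-.405,.914,0]);go([466,100,80],ori([.914,.405,0],np.array([0,0,-1])-a))"
```

```text
t 2.18 pos [465.8 101.6 151. ] rpy [-1.145e+02 -1.000e-01  2.390e+01] q [ 0.295  0.426  2.05  -0.667  0.726  0.398] F [-1.  -0.2 -0.1] open 1.003
shift cm [-0.05  6.53  2.81] norm 7.11 rows>= 2.0
rotvec [-0.358 -0.001  0.001] rows>= 3.0
```

Request:
move_arm:
  rows:
    - {"tx": 0, "ty": 0, "tz": 0, "rx": -0.1, "ry": 0, "rz": 0, "grip": 70}
    - {"tx": 0, "ty": 0, "tz": 0, "rx": -0.1, "ry": 0, "rz": 0, "grip": 70}

```text
t: 2.35
eef_pos: [465.7, 101.9, 151.0]
tcp_rot: [-2.198, -0.001, 0.418]
ft_force: [-0.2, -0.0, -0.2]
opening: 0.911
```

```bash
python3 -c "
from st import *
a=np.array([-.405,.914,0]);Rt=ori([.914,.405,0],np.array([0,0,-.808])-.589*a)
go([469.6,91.4,88.6],Rt);go([488.7,48.3,24])"
```

```text
t 2.35 pos [465.7 101.9 151. ] rpy [-125.9   -0.    23.9] q [ 0.389  0.474  2.065 -0.922  0.827  0.694] F [-0.2 -0.  -0.2] open 0.911
shift cm [-0.07  5.71  2.76] norm 6.34 rows>= 2.0
rotvec [-0.002 -0.     0.001] rows>= 1.0
shift cm [-0.08 13.7   2.73] norm 13.97 rows>= 4.0
```

Request:
move_arm:
  rows:
    - {"tx": -0.04, "ty": 2.85, "tz": 1.37, "rx": 0, "ry": 0, "rz": 0, "grip": 70}
    - {"tx": -0.04, "ty": 2.85, "tz": 1.37, "rx": 0, "ry": 0, "rz": 0, "grip": 70}
    - {"tx": 0, "ty": 2, "tz": 0, "rx": 0, "ry": 0, "rz": 0, "grip": 70}
    - {"tx": 0, "ty": 2, "tz": 0, "rx": 0, "ry": 0, "rz": 0, "grip": 70}
    - {"tx": 0, "ty": 2, "tz": 0, "rx": 0, "ry": 0, "rz": 0, "grip": 70}
    - {"tx": 0, "ty": 0, "tz": 0, "rx": 0, "ry": 0, "rz": 0, "grip": 70}

```text
t: 2.85
eef_pos: [491.1, 69.2, 50.6]
tcp_rot: [-2.18, 0.022, 0.403]
ft_force: [-0.3, -1.1, 0.4]
opening: 0.702
```

```bash
python3 -c "
from st import *
go([488.7,48.3,24])
im,d=env.read_camera('side');crop(im,180,420,160,340,3.3,'pics/s1.png')
"
```

```text
t 2.85 pos [491.1  69.2  50.6] rpy [-124.9    1.2   23.1] q [ 0.299  0.673  2.086 -1.134  0.682  0.903] F [-0.3 -1.1  0.4] open 0.702
shift cm [-0.98  3.25  0.03] norm 3.39 rows>= 1.0
```

View pics/s1.png

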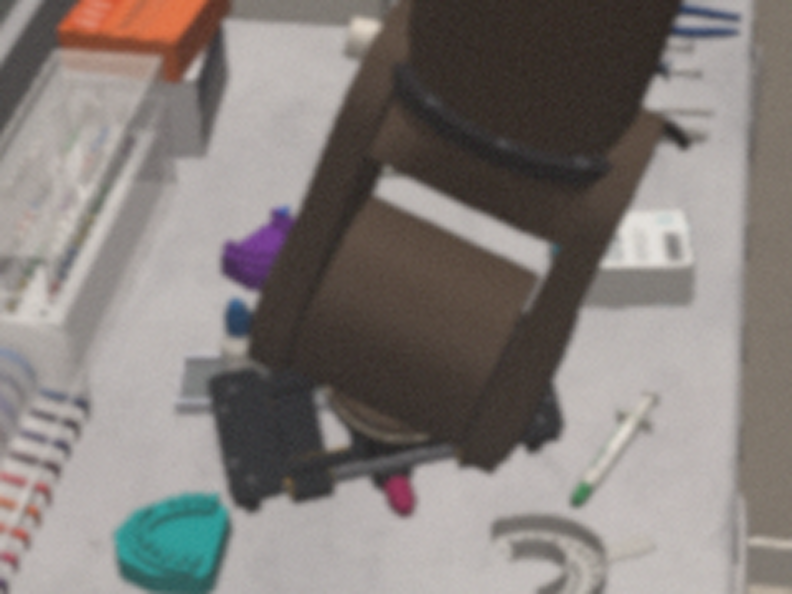

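```bash
python3 -c "
from st import *
a=np.array([-.405,.914,0]);th=np.radians(26);Rt=ori([.914,.405,0],np.array([0,0,-1])*np.cos(th)-np.sin(th)*a)
go([491.1,69.2,50.6],Rt)
Rm=Rt
d=Rm.inv().apply(np.array([488.7,48.3,24])-p)/10;print(d)"
```

```text
t 2.9 pos [490.3  69.5  51.4] rpy [-124.9    1.2   23.1] q [ 0.3    0.671  2.088 -1.133  0.683  0.904] F [ 0.2 -0.  -0.5] open 0.699
shift cm [ 0.06  0.1  -0.  ] norm 0.12 rows>= 1.0
rotvec [ 0.156 -0.002 -0.025] rows>= 2.0
[-1.00575035  3.28716778 -0.48144494]
```

Request:
move_arm:
  rows:
    - {"tx": 0, "ty": 0, "tz": 0, "rx": 0.078, "ry": 0, "rz": -0.012, "grip": 70}
    - {"tx": 0, "ty": 0, "tz": 0, "rx": 0.078, "ry": 0, "rz": -0.012, "grip": 70}
    - {"tx": -0.5, "ty": 0, "tz": -0.24, "rx": 0, "ry": 0, "rz": 0, "grip": 70}
    - {"tx": -0.5, "ty": 0, "tz": -0.24, "rx": 0, "ry": 0, "rz": 0, "grip": 70}
    - {"tx": 0, "ty": 0, "tz": 0, "rx": 0, "ry": 0, "rz": 0, "grip": 70}

```text
t: 3.32
eef_pos: [480.8, 61.3, 54.5]
tcp_rot: [-2.027, 0.0, 0.414]
ft_force: [0.5, 0.6, -0.5]
opening: 0.703
```

```bash
python3 -c "
from st import *
a=np.array([-.405,.914,0]);th=np.radians(26);Rt=ori([.914,.405,0],np.array([0,0,-1])*np.cos(th)-np.sin(th)*a)
go([488.7,48.3,24],Rt)"
```

```text
t 3.32 pos [480.8  61.3  54.5] rpy [-116.1    0.    23.7] q [ 0.216  0.614  2.121 -1.003  0.537  0.712] F [ 0.5  0.6 -0.5] open 0.703
shift cm [ 0.2   3.4  -0.01] norm 3.4 rows>= 1.0
rotvec [ 0.002 -0.002 -0.002] rows>= 1.0
```

Request:
move_arm:
  rows:
    - {"tx": 0.1, "ty": 1.0, "tz": 0, "rx": 0.02, "ry": 0, "rz": 0, "grip": 70}
    - {"tx": 0.1, "ty": 1.0, "tz": 0, "rx": 0.02, "ry": 0, "rz": 0, "grip": 70}
    - {"tx": 0, "ty": 0, "tz": 0, "rx": 0, "ry": 0, "rz": 0, "grip": 70}

```text
t: 3.57
eef_pos: [486.8, 54.7, 34.8]
tcp_rot: [-1.984, 0.002, 0.415]
ft_force: [-0.3, -0.4, -0.1]
opening: 0.699
```

```bash
python3 -c "
from st import *
go([488.7,48.3,24.5])"
```

```text
t 3.57 pos [486.8  54.7  34.8] rpy [-1.137e+02  1.000e-01  2.380e+01] q [ 0.179  0.648  2.117 -1.001  0.483  0.688] F [-0.3 -0.4 -0.1] open 0.699
shift cm [-0.08  1.21 -0.19] norm 1.22 rows>= 1.0
```

Request:
move_arm:
  rows:
    - {"tx": -0.1, "ty": 1.2, "tz": -0.2, "rx": 0, "ry": 0, "rz": 0, "grip": 70}
    - {"tx": 0, "ty": 0, "tz": 0, "rx": 0, "ry": 0, "rz": 0, "grip": 40}
    - {"tx": 0, "ty": 0, "tz": 0, "rx": 0, "ry": 0, "rz": 0, "grip": 40}
    - {"tx": 0, "ty": 0, "tz": 0, "rx": 0, "ry": 0, "rz": 0, "grip": 0}
    - {"tx": 0, "ty": 0, "tz": 0, "rx": 0, "ry": 0, "rz": 0, "grip": 0}
    - {"tx": 0, "ty": 0, "tz": 0, "rx": 0, "ry": 0, "rz": 0, "grip": 0}
    - {"tx": 0, "ty": 0, "tz": 0, "rx": 0, "ry": 0, "rz": 0, "grip": 0}
    - {"tx": 0, "ty": 0, "tz": 0, "rx": 0, "ry": 0, "rz": 0, "grip": 0}

```text
t: 4.23
eef_pos: [488.7, 48.6, 25.6]
tcp_rot: [-1.984, -0.0, 0.415]
ft_force: [0.0, 0.0, -0.2]
opening: 0.267
```

```bash
python3 -c "
from st import *"
```

```text
t 4.23 pos [488.7  48.6  25.6] rpy [-113.7   -0.    23.8] q [ 0.165  0.667  2.121 -1.049  0.465  0.727] F [ 0.   0.  -0.2] open 0.267
```

Request:
move_arm:
  rows:
    - {"tx": 0, "ty": -1.4, "tz": -0.6, "rx": 0, "ry": 0, "rz": 0, "grip": 0}
    - {"tx": 0, "ty": -2.75, "tz": -1.2, "rx": 0, "ry": 0, "rz": 0, "grip": 0}
    - {"tx": 0, "ty": -2.75, "tz": -1.2, "rx": 0, "ry": 0, "rz": 0, "grip": 0}
    - {"tx": 0, "ty": -2.75, "tz": -1.2, "rx": 0, "ry": 0, "rz": 0, "grip": 0}
    - {"tx": 0, "ty": -2.75, "tz": -1.2, "rx": 0, "ry": 0, "rz": 0, "grip": 0}
    - {"tx": 0, "ty": 0, "tz": 0, "rx": 0.12, "ry": 0, "rz": 0, "grip": 0}
    - {"tx": 0, "ty": 0, "tz": 0, "rx": 0.12, "ry": 0, "rz": 0, "grip": 0}
    - {"tx": 0, "ty": 0, "tz": 0, "rx": 0.12, "ry": 0, "rz": 0, "grip": 0}
    - {"tx": 0, "ty": 0, "tz": 0, "rx": 0.12, "ry": 0, "rz": 0, "grip": 0}

```text
t: 4.98
eef_pos: [487.9, 49.0, 161.0]
tcp_rot: [-1.548, 0.002, 0.415]
ft_force: [-0.3, -0.0, -0.4]
opening: 0.265
```

```bash
python3 -c "
from st import *"
```

```text
t 4.98 pos [487.9  49.  161. ] rpy [-88.7   0.1  23.8] q [-0.045  0.403  1.959  0.028  0.792 -0.479] F [-0.3 -0.  -0.4] open 0.265
```

Request:
move_arm:
  rows:
    - {"tx": 0, "ty": 0, "tz": 0, "rx": 0.113, "ry": 0, "rz": 0, "grip": 0}
    - {"tx": 0, "ty": 0, "tz": 0, "rx": 0.113, "ry": 0, "rz": 0, "grip": 0}
    - {"tx": 0, "ty": 0, "tz": 0, "rx": 0.113, "ry": 0, "rz": 0, "grip": 0}
    - {"tx": 0, "ty": 0, "tz": 0, "rx": 0.113, "ry": 0, "rz": 0, "grip": 0}
    - {"tx": 0, "ty": 0, "tz": 0, "rx": 0.113, "ry": 0, "rz": 0, "grip": 0}
    - {"tx": 0, "ty": 0, "tz": 0, "rx": 0.113, "ry": 0, "rz": 0, "grip": 0}
    - {"tx": 0, "ty": 0, "tz": 0, "rx": 0.113, "ry": 0, "rz": 0, "grip": 0}
    - {"tx": 0, "ty": 0, "tz": 0, "rx": 0.113, "ry": 0, "rz": 0, "grip": 0}

```text
t: 5.65
eef_pos: [487.9, 47.8, 160.4]
tcp_rot: [-0.644, 0.004, 0.413]
ft_force: [-0.5, -0.3, -0.7]
opening: 0.268
```

```bash
python3 -c "
from st import *
th=np.radians(8.3);ph=np.radians(23.7);a=np.array([-np.sin(th),np.cos(th),0])
Rt=ori([np.cos(th),np.sin(th),0],a*np.cos(ph)-np.array([0,0,1])*np.sin(ph))
print(Rt.as_euler('xyz',degrees=True));go([522.8,-50.5,130],Rt)"
```

```text
t 5.65 pos [487.9  47.8 160.4] rpy [-36.9   0.3  23.6] q [-0.349  0.66   1.809  0.621  1.447 -1.095] F [-0.5 -0.3 -0.7] open 0.268
[-23.7   0.    8.3]
shift cm [-0.73 -6.49 -8.68] norm 10.86 rows>= 3.0
rotvec [ 0.229  0.132 -0.234] rows>= 3.0
```

Request:
move_arm:
  rows:
    - {"tx": -0.24, "ty": -2.16, "tz": -2.89, "rx": 0, "ry": 0, "rz": 0, "grip": 0}
    - {"tx": -0.24, "ty": -2.16, "tz": -2.89, "rx": 0, "ry": 0, "rz": 0, "grip": 0}
    - {"tx": -0.24, "ty": -2.16, "tz": -2.89, "rx": 0, "ry": 0, "rz": 0, "grip": 0}
    - {"tx": 0, "ty": 0, "tz": 0, "rx": 0.076, "ry": 0.044, "rz": -0.078, "grip": 0}
    - {"tx": 0, "ty": 0, "tz": 0, "rx": 0.076, "ry": 0.044, "rz": -0.078, "grip": 0}
    - {"tx": 0, "ty": 0, "tz": 0, "rx": 0.076, "ry": 0.044, "rz": -0.078, "grip": 0}
    - {"tx": 0, "ty": 0, "tz": 0, "rx": 0, "ry": 0, "rz": 0, "grip": 0}

```text
t: 6.23
eef_pos: [521.4, -50.9, 128.8]
tcp_rot: [-0.414, 0.004, 0.139]
ft_force: [-0.5, 0.5, -0.8]
opening: 0.265
```

```bash
python3 -c "
from st import *
th=np.radians(8.3);ph=np.radians(23.7);a=np.array([-np.sin(th),np.cos(th),0])
Rt=ori([np.cos(th),np.sin(th),0],a*np.cos(ph)-np.array([0,0,1])*np.sin(ph))
go([522.8,-50.5,130],Rt)
for n in ('top','side'):
    im,d=env.read_camera(n);cv2.imwrite(f'pics/{n}2.png',im);np.save(f'{n}2_d.npy',d)
crop(cv2.imread('pics/top2.png'),250,400,130,300,3.5,'pics/t2.png')
crop(cv2.imread('pics/side2.png'),180,420,160,340,3.3,'pics/s2.png')
"
```

```text
t 6.23 pos [521.4 -50.9 128.8] rpy [-23.7   0.2   8. ] q [-0.575  0.818  1.744  0.763  1.563 -1.14 ] F [-0.5  0.5 -0.8] open 0.265
shift cm [ 0.14 -0.03  0.12] norm 0.19 rows>= 1.0
rotvec [ 0.001 -0.006  0.004] rows>= 1.0
```

View pics/t2.png

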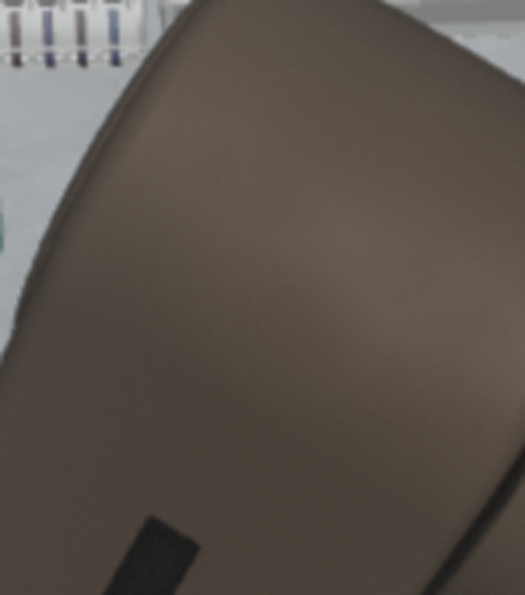

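View pics/s2.png

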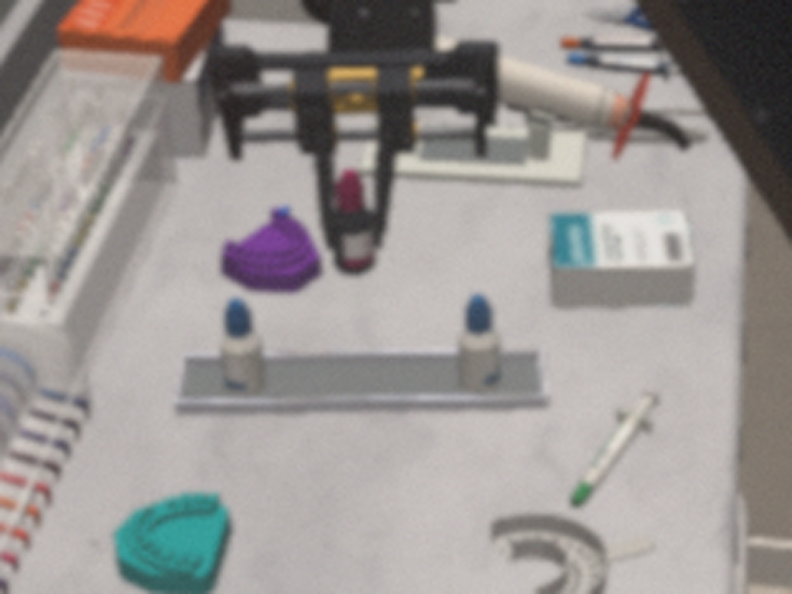

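```bash
python3 - <<'E'
import numpy as np
from scipy.spatial.transform import Rotation as R
L=[eval(l) for l in open("log.txt")]
A=[];b=[]
# unknown: tool offset (in tool) k=(kx,ky,kz): W=p-Rt k ; in j1 frame: [e+L2 s2+L3 s23+o c23, lat, h+L2 c2+L3 c23 - o s23]
for q,p,r in L:
    Rt=R.from_euler("xyz",r).as_matrix(); R1=R.from_euler("z",q[0]).as_matrix().T
    M=R1@Rt; pp=R1@np.array(p); s2,c2=np.sin(q[1]),np.cos(q[1]); s,c=np.sin(q[1]+q[2]),np.cos(q[1]+q[2])
    # k(3), e, lat, h, L2, L3, o
    rows=np.zeros((3,9)); rows[:,0:3]=M
    rows[0,3]=1;rows[1,4]=1;rows[2,5]=1;rows[0,6]=s2;rows[2,6]=c2;rows[0,7]=s;rows[2,7]=c;rows[0,8]=c;rows[2,8]=-s
    A.append(rows);b.append(pp)
A=np.vstack(A);b=np.hstack(b);x,res,rk,sv=np.linalg.lstsq(A,b,rcond=None)
print(dict(zip("kx ky kz e lat h L2 L3 o".split(),x.round(1))),"rms",np.sqrt(np.mean((A@x-b)**2)),sv.round(3))
E
```

```text
{'kx': np.float64(-0.0), 'ky': np.float64(252.9), 'kz': np.float64(0.0), 'e': np.float64(-0.0), 'lat': np.float64(65.9), 'h': np.float64(196.7), 'L2': np.float64(586.8), 'L3': np.float64(411.0), 'o': np.float64(43.1)} rms 3.1339563429713184e-13 [7.085 6.038 4.906 1.716 1.587 0.555 0.507 0.418 0.271]
```

```bash
cat > ik.py <<'E'
import numpy as np
from scipy.spatial.transform import Rotation as R
LAT,H,L2,L3,O,K=65.9,196.7,586.8,411.0,43.1,252.9
LO=np.array([-3.1,-.84,.05,-1.13,.06,-2.69]);HI=np.array([3.1,2.19,2.79,4.28,2.93,2.69])
E=lambda a,t:R.from_euler(a,t)
S4,S6=1,1; OFF=None
def chain(q): return E("z",q[0])*E("y",q[1]+q[2])*E("z",S4*q[3])*E("y",q[4])*E("z",S6*q[5])
def ik(p,Rt):
    p=np.array(p,float);W=p-K*Rt.as_matrix()[:,1]
    r=np.hypot(W[0],W[1]); rr=np.sqrt(r*r-LAT**2); q1=np.arctan2(W[1],W[0])-np.arctan2(LAT,rr)
    z=W[2]-H; l3=np.hypot(L3,O); g=np.arctan2(O,L3); D2=rr*rr+z*z
    c=(D2-L2**2-l3**2)/(2*L2*l3)
    if abs(c)>1: return None
    t=np.arccos(c)   # angle between links; elbow-up
    q3=t-g; q2=np.arctan2(rr,z)-np.arctan2(l3*np.sin(t),L2+l3*np.cos(t))
    M=(E("z",q1)*E("y",q2+q3)).inv()*Rt*OFF.inv()
    a,b,c=M.as_euler("ZYZ")
    if b<0: a,b,c=a+np.pi,-b,c+np.pi
    q4=S4*a; q6=S6*c
    w=lambda x,l,h:(x-l)%(2*np.pi)+l if (x-l)%(2*np.pi)+l<=h else (x+np.pi)%(2*np.pi)-np.pi
    return np.array([q1,q2,q3,w(q4,-1.3,4.5),b,w(q6,-np.pi,np.pi)])
L=[eval(l) for l in open("log.txt")]
best=None
for a in(1,-1):
    for b in(1,-1):
        S4,S6=a,b
        offs=R.concatenate([chain(q).inv()*R.from_euler("xyz",r) for q,p,r in L]); m=offs.mean(); e=(m.inv()*offs).magnitude().max()
        if best is None or e<best[0]: best=(e,a,b,m)
err,S4,S6,OFF=best
def ok(q): return q is not None and bool(((q>LO+.01)&(q<HI-.01)).all())
if __name__=="__main__":
    print(best[:3],OFF.as_matrix().round(3).tolist())
    for q,p,r in L[-3:]: print(np.round(q,3),ik(p,R.from_euler("xyz",r)).round(3))
    gap=np.array([521,-38,5.]); ph=np.radians(23.7)
    for az in range(0,360,10):
        a=np.array([np.cos(np.radians(az)),np.sin(np.radians(az)),0]); x=np.array([a[1],-a[0],0])
        y=a*np.cos(ph)-np.array([0,0,1])*np.sin(ph); p=gap-12.6*a+[0,0,31]
        for s in(1,-1):
            Rt=R.from_matrix(np.stack([s*x,y,np.cross(s*x,y)],1)); q=ik(p,Rt)
            if q is not None: print(az,s,q.round(2),ok(q),"W",(p-K*y).round(0))
E
python3 ik.py
```

```text
(np.float64(7.293387217443469e-16), 1, 1) [[-1.0, -0.0, 0.0], [0.0, 0.0, 1.0], [-0.0, 1.0, -0.0]]
[-0.045  0.403  1.959  0.028  0.792 -0.479] [-0.045  0.403  1.959  0.028  0.792 -0.479]
[-0.349  0.66   1.809  0.621  1.447 -1.095] [-0.349  0.66   1.809  0.621  1.447 -1.095]
[-0.575  0.818  1.744  0.763  1.563 -1.14 ] [-0.575  0.818  1.744  0.763  1.563 -1.14 ]
0 1 [-0.37  1.09  2.59  2.8   1.67 -1.76] True W [277. -38. 138.]
0 -1 [-0.37  1.09  2.59  2.8   1.67  1.38] True W [277. -38. 138.]
10 1 [-0.51  1.06  2.56  2.53  1.54 -1.87] True W [281. -80. 138.]
10 -1 [-0.51  1.06  2.56  2.53  1.54  1.27] True W [281. -80. 138.]
20 1 [-0.61  1.02  2.5   2.28  1.39 -1.88] True W [ 292. -122.  138.]
20 -1 [-0.61  1.02  2.5   2.28  1.39  1.26] True W [ 292. -122.  138.]
30 1 [-0.67  0.98  2.42  2.04  1.26 -1.82] True W [ 310. -160.  138.]
30 -1 [-0.67  0.98  2.42  2.04  1.26  1.33] True W [ 310. -160.  138.]
40 1 [-0.7   0.95  2.32  1.8   1.18 -1.71] True W [ 334. -195.  138.]
40 -1 [-0.7   0.95  2.32  1.8   1.18  1.44] True W [ 334. -195.  138.]
50 1 [-0.71  0.93  2.22  1.56  1.16 -1.58] True
[... 3545 characters left out ...]
15 1.56] False W [399. 173. 138.]
310 1 [ 0.22  0.94  2.31  4.2   1.21 -1.47] True W [364. 149. 138.]
310 -1 [0.22 0.94 2.31 4.2  1.21 1.67] True W [364. 149. 138.]
320 1 [ 0.16  0.97  2.4   3.94  1.31 -1.39] True W [334. 119. 138.]
320 -1 [0.16 0.97 2.4  3.94 1.31 1.75] True W [334. 119. 138.]
330 1 [ 0.06  1.01  2.49  3.67  1.46 -1.38] True W [310.  84. 138.]
330 -1 [0.06 1.01 2.49 3.67 1.46 1.76] True W [310.  84. 138.]
340 1 [-0.07  1.06  2.55  3.4   1.61 -1.45] True W [292.  46. 138.]
340 -1 [-0.07  1.06  2.55  3.4   1.61  1.69] True W [292.  46. 138.]
350 1 [-0.22  1.09  2.59  3.1   1.69 -1.59] True W [281.   4. 138.]
350 -1 [-0.22  1.09  2.59  3.1   1.69  1.55] True W [281.   4. 138.]
```

```bash
python3 - <<'E'
from st import *
from ik import ik,ok
go([450,0,230])
ph=np.radians(23.7)
def Rz_(az):
    az=np.radians(az);a=np.array([np.cos(az),np.sin(az),0]);x=np.array([a[1],-a[0],0]);y=a*np.cos(ph)-np.array([0,0,1])*np.sin(ph)
    return R.from_matrix(np.stack([x,y,np.cross(x,y)],1)),a
for az in range(98,262,20):
    q=ik([450,0,230],Rz_(az)[0]);print(az,q.round(2),ok(q))
for z in(230,130,80,36):
    Rt,a=Rz_(258);p_=np.array([521,-38,0])-12.6*a+[0,0,z];q=ik(p_,Rt);print(p_,q.round(2),ok(q))
E
```

```text
t 6.33 pos [522.4 -50.5 129.7] rpy [-24.2   0.    8.4] q [-0.571  0.815  1.74   0.758  1.562 -1.14 ] F [-0.4 -0.6 -0.5] open 0.265
shift cm [-6.43  1.42 11.62] norm 13.36 rows>= 4.0
98 [-0.57  0.58  1.93  0.77  1.6  -1.1 ] True
118 [-0.46  0.64  1.77  0.57  1.77 -1.17] True
138 [-0.35  0.69  1.65  0.37  1.9  -1.28] True
158 [-0.23  0.72  1.57  0.16  1.99 -1.44] True
178 [-0.11  0.74  1.54 -0.07  2.02 -1.63] True
198 [ 0.01  0.73  1.56 -0.3   1.97 -1.82] True
218 [ 0.12  0.7   1.63 -0.52  1.87 -1.97] True
238 [ 0.22  0.65  1.75 -0.72  1.71 -2.08] True
258 [ 0.31  0.59  1.9  -0.92  1.53 -2.13] True
[523.6196873  -25.67534023 230.        ] [ 0.23  0.65  1.75 -0.98  1.54 -2.23] True
[523.6196873  -25.67534023 130.        ] [ 0.23  0.8   1.78 -0.99  1.43 -2.07] True
[523.6196873  -25.67534023  80.        ] [ 0.23  0.89  1.79 -1.    1.39 -2.  ] True
[523.6196873  -25.67534023  36.        ] [ 0.23  0.96  1.78 -1.01  1.35 -1.94] True
```

Request:
move_arm:
  rows:
    - {"tx": -1.6, "ty": 0.35, "tz": 2.9, "rx": 0, "ry": 0, "rz": 0, "grip": 0}
    - {"tx": -1.6, "ty": 0.35, "tz": 2.9, "rx": 0, "ry": 0, "rz": 0, "grip": 0}
    - {"tx": -1.6, "ty": 0.35, "tz": 2.9, "rx": 0, "ry": 0, "rz": 0, "grip": 0}
    - {"tx": -1.6, "ty": 0.35, "tz": 2.9, "rx": 0, "ry": 0, "rz": 0, "grip": 0}
    - {"tx": 0, "ty": 0, "tz": 0, "rx": 0, "ry": -0.047, "rz": 0.107, "grip": 0}
    - {"tx": 0, "ty": 0, "tz": 0, "rx": 0, "ry": -0.047, "rz": 0.107, "grip": 0}
    - {"tx": 0, "ty": 0, "tz": 0, "rx": 0, "ry": -0.047, "rz": 0.107, "grip": 0}
    - {"tx": 0, "ty": 0, "tz": 0, "rx": 0, "ry": -0.047, "rz": 0.107, "grip": 0}
    - {"tx": 0, "ty": 0, "tz": 0, "rx": 0, "ry": -0.047, "rz": 0.107, "grip": 0}
    - {"tx": 0, "ty": 0, "tz": 0, "rx": 0, "ry": -0.047, "rz": 0.107, "grip": 0}

```text
t: 7.17
eef_pos: [451.3, 0.4, 231.0]
tcp_rot: [-0.423, 0.005, 0.856]
ft_force: [-0.0, -0.9, 0.3]
opening: 0.266
```

```bash
python3 - <<'E'
from st import *
S=Cam("side"); a=np.array([-.144,.99,0]); B=np.array([521.4,-50.9,128.8])+12.6*a-[0,0,30]
im=cv2.imread("pics/side2.png")
for h in (0,47,68): print(h,S.proj(B+[0,0,h]).round(1), ((S.proj(B+[0,0,h])-[180,160])*3.3).round(0))
crop(im,270,305,200,250,12,"pics/s2b.png")
E
```

```text
t 7.17 pos [4.513e+02 4.000e-01 2.310e+02] rpy [-24.2   0.3  49. ] q [-0.338  0.688  1.645  0.361  1.907 -1.282] F [-0.  -0.9  0.3] open 0.266
0 [287.7 240.1] [355. 264.]
47 [286.5 221.1] [352. 201.]
68 [286.  212.2] [350. 172.]
```

View pics/s2b.png

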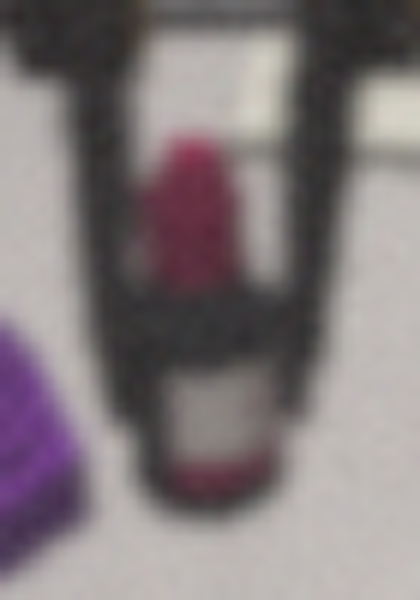

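Request:
move_arm:
  rows:
    - {"tx": 0, "ty": 0, "tz": 0, "rx": 0, "ry": -0.047, "rz": 0.106, "grip": 0}
    - {"tx": 0, "ty": 0, "tz": 0, "rx": 0, "ry": -0.047, "rz": 0.106, "grip": 0}
    - {"tx": 0, "ty": 0, "tz": 0, "rx": 0, "ry": -0.047, "rz": 0.106, "grip": 0}
    - {"tx": 0, "ty": 0, "tz": 0, "rx": 0, "ry": -0.047, "rz": 0.106, "grip": 0}
    - {"tx": 0, "ty": 0, "tz": 0, "rx": 0, "ry": -0.047, "rz": 0.106, "grip": 0}
    - {"tx": 0, "ty": 0, "tz": 0, "rx": 0, "ry": -0.047, "rz": 0.106, "grip": 0}
    - {"tx": 0, "ty": 0, "tz": 0, "rx": 0, "ry": -0.047, "rz": 0.106, "grip": 0}
    - {"tx": 0, "ty": 0, "tz": 0, "rx": 0, "ry": -0.047, "rz": 0.106, "grip": 0}
    - {"tx": 0, "ty": 0, "tz": 0, "rx": 0, "ry": -0.047, "rz": 0.106, "grip": 0}

```text
t: 7.92
eef_pos: [451.8, 0.9, 231.2]
tcp_rot: [-0.417, 0.006, 1.9]
ft_force: [0.7, -0.1, -1.1]
opening: 0.268
```

Request:
move_arm:
  rows:
    - {"tx": 0, "ty": 0, "tz": 0, "rx": 0, "ry": -0.047, "rz": 0.106, "grip": 0}
    - {"tx": 0, "ty": 0, "tz": 0, "rx": 0, "ry": -0.047, "rz": 0.106, "grip": 0}
    - {"tx": 0, "ty": 0, "tz": 0, "rx": 0, "ry": -0.047, "rz": 0.106, "grip": 0}
    - {"tx": 0, "ty": 0, "tz": 0, "rx": 0, "ry": -0.047, "rz": 0.106, "grip": 0}
    - {"tx": 0, "ty": 0, "tz": 0, "rx": 0, "ry": -0.047, "rz": 0.106, "grip": 0}
    - {"tx": 0, "ty": 0, "tz": 0, "rx": 0, "ry": -0.047, "rz": 0.106, "grip": 0}
    - {"tx": 0, "ty": 0, "tz": 0, "rx": 0, "ry": -0.047, "rz": 0.106, "grip": 0}
    - {"tx": 0, "ty": 0, "tz": 0, "rx": 0, "ry": -0.047, "rz": 0.106, "grip": 0}
    - {"tx": 0, "ty": 0, "tz": 0, "rx": 0, "ry": -0.047, "rz": 0.106, "grip": 0}

```text
t: 8.67
eef_pos: [452.0, 1.9, 231.5]
tcp_rot: [-0.414, 0.003, 2.945]
ft_force: [0.0, 0.7, 0.0]
opening: 0.267
```

```bash
cat > az.py <<'E'
import numpy as np
from scipy.spatial.transform import Rotation as R
ph=np.radians(23.7)
def Raz(az,ph=ph):
    az=np.radians(az);a=np.array([np.cos(az),np.sin(az),0]);x=np.array([a[1],-a[0],0]);y=a*np.cos(ph)-np.array([0,0,1])*np.sin(ph)
    return R.from_matrix(np.stack([x,y,np.cross(x,y)],1)),a
E
python3 - <<'E'
from st import *
from az import *
Rt,a=Raz(258); P=np.array([521,-38,0])-12.6*a+[0,0,110];print(P)
go(P,Rt); print("after rot",Rt.inv().apply(P-p)/10)
E
```

```text
t 8.67 pos [452.    1.9 231.5] rpy [-2.370e+01  1.000e-01  1.687e+02] q [ 0.311  0.589  1.894 -0.93   1.524 -2.133] F [0.  0.7 0. ] open 0.267
[523.6196873  -25.67534023 110.        ]
shift cm [ -7.53   6.09 -10.62] norm 14.37 rows>= 4.0
rotvec [ 0.     0.003 -0.013] rows>= 1.0
after rot [ -7.57568636   5.9886236  -10.64037939]
```

Orientation is good; move above the gap, then look.

Request:
move_arm:
  rows:
    - {"tx": -1.88, "ty": 1.52, "tz": -2.66, "rx": 0, "ry": 0, "rz": 0, "grip": 0}
    - {"tx": -1.88, "ty": 1.52, "tz": -2.66, "rx": 0, "ry": 0, "rz": 0, "grip": 0}
    - {"tx": -1.88, "ty": 1.52, "tz": -2.66, "rx": 0, "ry": 0, "rz": 0, "grip": 0}
    - {"tx": -1.88, "ty": 1.52, "tz": -2.66, "rx": 0, "ry": 0, "rz": 0, "grip": 0}
    - {"tx": 0, "ty": 0, "tz": 0, "rx": 0, "ry": 0, "rz": 0, "grip": 0}

```text
t: 9.08
eef_pos: [523.8, -27.9, 104.5]
tcp_rot: [-0.413, -0.002, 2.937]
ft_force: [-1.5, -1.9, -0.7]
opening: 0.268
```

```bash
python3 - <<'E'
from st import *
from az import *
for n in ('top','side'):
    im,d=env.read_camera(n);cv2.imwrite(f'pics/{n}3.png',im);np.save(f'{n}3_d.npy',d)
crop(cv2.imread('pics/top3.png'),200,400,130,300,3.5,'pics/t3.png')
crop(cv2.imread('pics/side3.png'),180,420,160,340,3.3,'pics/s3.png')
a=Raz(258)[1]
go(np.array([521,-38,0])-12.6*a+[0,0,37])
E
```

```text
t 9.08 pos [523.8 -27.9 104.5] rpy [-2.370e+01 -1.000e-01  1.683e+02] q [ 0.226  0.845  1.789 -1.004  1.405 -2.037] F [-1.5 -1.9 -0.7] open 0.268
shift cm [ 0.05  2.51 -6.27] norm 6.75 rows>= 2.0
```

View pics/t3.png

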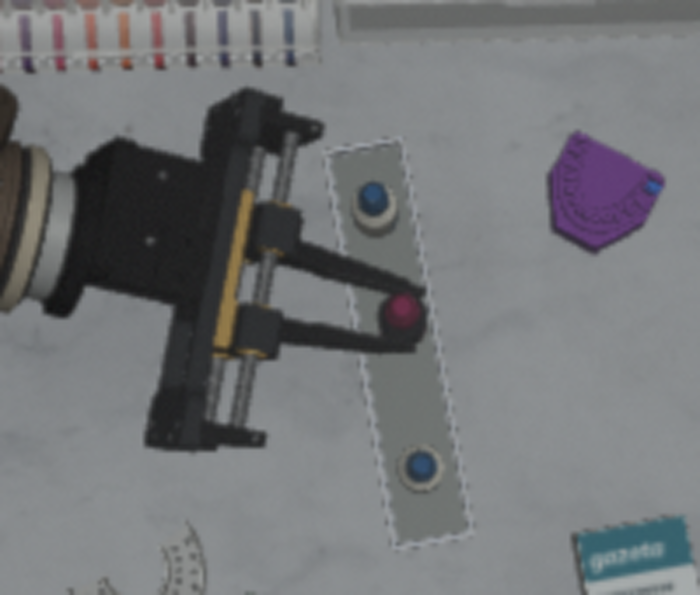

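View pics/s3.png

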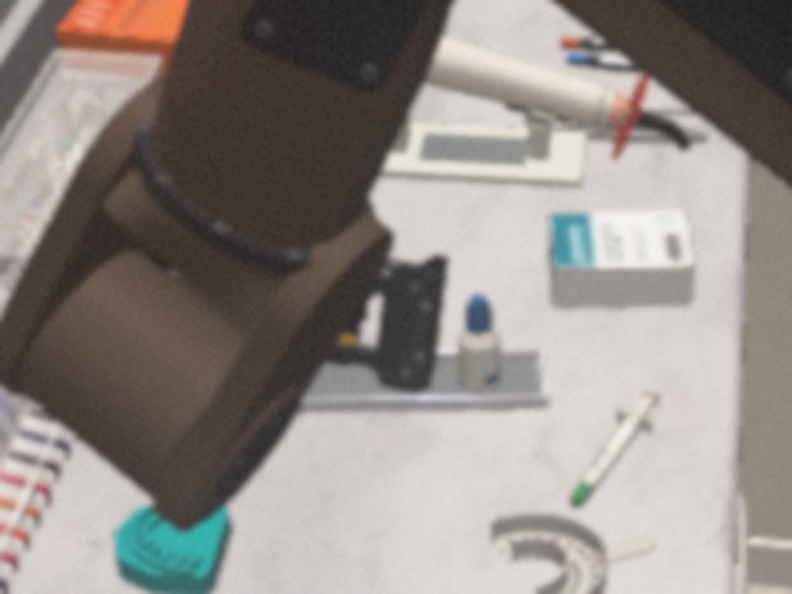

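```bash
python3 - <<'E'
from h import *
S=Cam("side");T=Cam("top")
P=S.cloud(np.load("side3_d.npy"));im=cv2.imread("pics/side3.png")
for (u,v) in [(234,315),(232,308),(236,316),(260,280),(200,280),(185,275)]: print(u,v,im[v,u],P[v,u].round(0))
W=np.array([523.8,-27.9,104.5])
from az import Raz
print("W",W-252.9*Raz(258)[0].as_matrix()[:,1])
t=cv2.imread("pics/top3.png");h=cv2.cvtColor(t,cv2.COLOR_BGR2HSV)
PT=T.cloud(np.load("top3_d.npy"))
m=np.zeros((480,640),bool);m[205:240,300:330]=((abs(h[...,0].astype(int)-168)<12)&(h[...,1]>70))[205:240,300:330]
v,u=np.nonzero(m);print("cap",u.mean(),v.mean(),m.sum(),np.median(PT[m],0)); print(T.plane(u.mean(),v.mean(),138.))
E
```

```text
234 315 [62 65 73] [318. 840. 783.]
232 308 [61 66 76] [542. 262. 197.]
236 316 [56 57 67] [538. 261. 180.]
260 280 [49 52 58] [500. 242. 240.]
200 280 [55 60 70] [596. 234. 222.]
185 275 [50 53 63] [627. 218. 215.]
W [571.94633268 198.61068638 206.15259272]
cap 314.64383561643837 218.43835616438355 73 [521.8604814  -41.08574265 139.62656964]
[522.10294207 -40.57340327 138.        ]
```

Request:
move_arm:
  rows:
    - {"tx": 0.05, "ty": 1.2, "tz": -3.05, "rx": 0, "ry": 0, "rz": 0, "grip": 0}
    - {"tx": 0, "ty": 0.6, "tz": -1.5, "rx": 0, "ry": 0, "rz": 0, "grip": 0}
    - {"tx": 0, "ty": 0.6, "tz": -1.5, "rx": 0, "ry": 0, "rz": 0, "grip": 0}
    - {"tx": 0, "ty": 0, "tz": 0, "rx": 0, "ry": 0, "rz": 0, "grip": 0}

```text
t: 9.52
eef_pos: [521.2, -24.5, 43.3]
tcp_rot: [-0.413, -0.001, 2.936]
ft_force: [-0.6, 0.8, -0.4]
opening: 0.272
```

```bash
python3 - <<'E'
from st import *
from az import *
a=Raz(258)[1]
go(np.array([521,-38,0])-12.6*a+[0,0,35],Raz(258)[0])
im,d=env.read_camera('top');cv2.imwrite('pics/top4.png',im);crop(im,200,400,130,300,3.5,'pics/t4.png')
E
```

```text
t 9.52 pos [521.2 -24.5  43.3] rpy [-23.7  -0.  168.2] q [ 0.232  0.947  1.786 -1.015  1.355 -1.948] F [-0.6  0.8 -0.4] open 0.272
shift cm [-0.26  0.39 -0.74] norm 0.87 rows>= 1.0
rotvec [-0.001  0.002 -0.003] rows>= 1.0
```

View pics/t4.png

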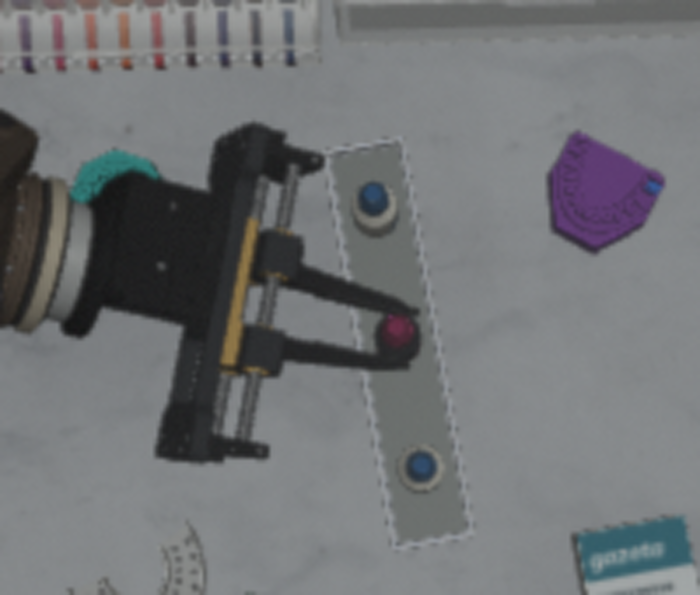

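```bash
python3 - <<'E'
from st import *
T=Cam("top"); t=cv2.imread("pics/top4.png");h=cv2.cvtColor(t,cv2.COLOR_BGR2HSV)
m=np.zeros((480,640),bool);m[205:240,300:330]=((abs(h[...,0].astype(int)-168)<12)&(h[...,1]>70))[205:240,300:330]
v,u=np.nonzero(m);print("cap",u.mean(),v.mean(),m.sum(),T.plane(u.mean(),v.mean(),p[2]+38-5))
E
```

```text
t 9.57 pos [521.5 -24.7  44.5] rpy [-23.7  -0.  168.2] q [ 0.232  0.946  1.786 -1.014  1.356 -1.949] F [ 0.2 -0.7  1.3] open 0.268
cap 313.09090909090907 223.93939393939394 66 [519.91649528 -37.09623914  77.52000755]
```

Request:
move_arm:
  rows:
    - {"tx": -0.12, "ty": 0.08, "tz": -0.18, "rx": 0, "ry": 0, "rz": 0, "grip": 0}
    - {"tx": 0, "ty": 0.08, "tz": -0.18, "rx": 0, "ry": 0, "rz": 0, "grip": 0}
    - {"tx": 0, "ty": 0.0, "tz": 0, "rx": 0, "ry": 0, "rz": 0, "grip": 0}

```text
t: 9.82
eef_pos: [522.8, -25.7, 40.5]
tcp_rot: [-0.414, 0.001, 2.934]
ft_force: [-0.8, 0.1, 0.3]
opening: 0.266
```

```bash
python3 -c "from st import *"
```

```text
t 9.82 pos [522.8 -25.7  40.5] rpy [-23.7   0.  168.1] q [ 0.229  0.953  1.782 -1.016  1.353 -1.946] F [-0.8  0.1  0.3] open 0.266
```

Request:
move_arm:
  rows:
    - {"tx": 0, "ty": 0.06, "tz": -0.14, "rx": 0, "ry": 0, "rz": 0, "grip": 0}
    - {"tx": 0, "ty": 0.06, "tz": -0.14, "rx": 0, "ry": 0, "rz": 0, "grip": 0}
    - {"tx": 0, "ty": 0, "tz": 0, "rx": 0, "ry": 0, "rz": 0, "grip": 0}

```text
t: 10.07
eef_pos: [522.4, -25.9, 36.4]
tcp_rot: [-0.413, -0.001, 2.934]
ft_force: [-0.5, -0.4, -0.5]
opening: 0.262
```

```bash
python3 -c "from st import *"
```

```text
t 10.07 pos [522.4 -25.9  36.4] rpy [-2.370e+01 -1.000e-01  1.681e+02] q [ 0.229  0.96   1.782 -1.016  1.35  -1.942] F [-0.5 -0.4 -0.5] open 0.262
```

Request:
move_arm:
  rows:
    - {"tx": 0, "ty": 0.04, "tz": -0.09, "rx": 0, "ry": 0, "rz": 0, "grip": 0}
    - {"tx": 0, "ty": 0, "tz": 0, "rx": 0, "ry": 0, "rz": 0, "grip": 0}

```text
t: 10.23
eef_pos: [522.4, -25.9, 35.2]
tcp_rot: [-0.413, -0.001, 2.934]
ft_force: [-0.4, 0.2, 0.2]
opening: 0.268
```

Request:
move_arm:
  rows:
    - {"tx": 0, "ty": 0.03, "tz": -0.07, "rx": 0, "ry": 0, "rz": 0, "grip": 0}
    - {"tx": 0, "ty": 0, "tz": 0, "rx": 0, "ry": 0, "rz": 0, "grip": 0}

```text
t: 10.4
eef_pos: [522.4, -25.9, 34.5]
tcp_rot: [-0.413, -0.001, 2.934]
ft_force: [-0.5, 0.6, 0.0]
opening: 0.269
```

Request:
move_arm:
  rows:
    - {"tx": 0, "ty": 0.03, "tz": -0.07, "rx": 0, "ry": 0, "rz": 0, "grip": 0}
    - {"tx": 0, "ty": 0, "tz": 0, "rx": 0, "ry": 0, "rz": 0, "grip": 0}

```text
t: 10.57
eef_pos: [522.4, -25.9, 34.4]
tcp_rot: [-0.412, -0.001, 2.934]
ft_force: [-1.0, 1.0, 5.1]
opening: 0.264
```

Request:
move_arm:
  rows:
    - {"tx": 0, "ty": 0.03, "tz": -0.07, "rx": 0, "ry": 0, "rz": 0, "grip": 0}
    - {"tx": 0, "ty": 0, "tz": 0, "rx": 0, "ry": 0, "rz": 0, "grip": 0}

```text
t: 10.73
eef_pos: [522.4, -25.9, 34.3]
tcp_rot: [-0.41, -0.0, 2.933]
ft_force: [-1.1, 2.7, 10.1]
opening: 0.27
```

Request:
move_arm:
  rows:
    - {"tx": 0, "ty": -0.04, "tz": 0.09, "rx": 0, "ry": 0, "rz": 0, "grip": 0}
    - {"tx": 0, "ty": 0, "tz": 0, "rx": 0, "ry": 0, "rz": 0, "grip": 30}
    - {"tx": 0, "ty": 0, "tz": 0, "rx": 0, "ry": 0, "rz": 0, "grip": 36}
    - {"tx": 0, "ty": 0, "tz": 0, "rx": 0, "ry": 0, "rz": 0, "grip": 45}
    - {"tx": 0, "ty": 0, "tz": 0, "rx": 0, "ry": 0, "rz": 0, "grip": 50}
    - {"tx": 0, "ty": 0, "tz": 0, "rx": 0, "ry": 0, "rz": 0, "grip": 50}

```text
t: 11.23
eef_pos: [522.4, -25.9, 33.9]
tcp_rot: [-0.413, -0.001, 2.934]
ft_force: [-0.5, 0.2, 0.4]
opening: 0.484
```

```bash
python3 - <<'E'
from st import *
im,d=env.read_camera('top');cv2.imwrite('pics/top5.png',im);crop(im,250,350,150,300,4,'pics/t5.png')
E
```

```text
t 11.23 pos [522.4 -25.9  33.9] rpy [-2.370e+01 -1.000e-01  1.681e+02] q [ 0.229  0.964  1.781 -1.017  1.349 -1.939] F [-0.5  0.2  0.4] open 0.484
```

View pics/t5.png

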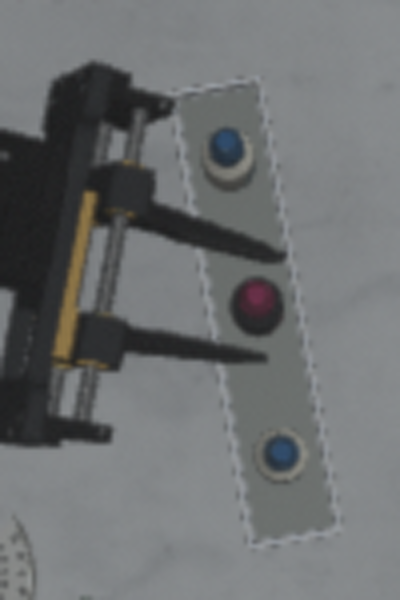

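Request:
move_arm:
  rows:
    - {"tx": 0, "ty": -1.5, "tz": 0, "rx": 0, "ry": 0, "rz": 0, "grip": 50}
    - {"tx": 0, "ty": -2.5, "tz": 0, "rx": 0, "ry": 0, "rz": 0, "grip": 50}
    - {"tx": 0, "ty": -2.5, "tz": 0, "rx": 0, "ry": 0, "rz": 0, "grip": 50}
    - {"tx": 0, "ty": -1.6, "tz": 3.66, "rx": 0, "ry": 0, "rz": 0, "grip": 100}
    - {"tx": 0, "ty": -1.6, "tz": 3.66, "rx": 0, "ry": 0, "rz": 0, "grip": 100}
    - {"tx": 0, "ty": -1.6, "tz": 3.66, "rx": 0, "ry": 0, "rz": 0, "grip": 100}
    - {"tx": 0, "ty": -1.6, "tz": 3.66, "rx": 0, "ry": 0, "rz": 0, "grip": 100}
    - {"tx": 0, "ty": -1.6, "tz": 3.66, "rx": 0, "ry": 0, "rz": 0, "grip": 100}

```text
t: 11.95
eef_pos: [534.5, 33.2, 262.3]
tcp_rot: [-0.414, -0.002, 2.934]
ft_force: [-0.1, 0.3, 0.3]
opening: 0.79
```

```bash
python3 - <<'E'
from st import *
from ik import ik,ok
im,d=env.read_camera('top');cv2.imwrite('pics/top6.png',im);crop(im,200,360,120,300,3.3,'pics/t6.png')
# lamp axis using initial top image: silhouette
T=Cam("top");t=cv2.imread("pics/top0.png");g=cv2.cvtColor(t,cv2.COLOR_BGR2GRAY).astype(float)
hs=cv2.cvtColor(t,cv2.COLOR_BGR2HSV)
mids=[]
for v in range(200,285,5):
    row=g[v-1:v+2].mean(0); gr=np.gradient(cv2.GaussianBlur(row[None],(1,3),0)[0])
    L=446+np.argmax(gr[446:453]); Rr=462+np.argmin(gr[462:470])
    mids.append((v,L,Rr))
print(mids)
E
```

```text
t 11.95 pos [534.5  33.2 262.3] rpy [-2.370e+01 -1.000e-01  1.681e+02] q [ 0.316  0.644  1.642 -0.92   1.653 -2.288] F [-0.1  0.3  0.3] open 0.79
[(200, np.int64(451), np.int64(464)), (205, np.int64(450), np.int64(465)), (210, np.int64(450), np.int64(466)), (215, np.int64(450), np.int64(465)), (220, np.int64(450), np.int64(465)), (225, np.int64(450), np.int64(465)), (230, np.int64(450), np.int64(465)), (235, np.int64(450), np.int64(465)), (240, np.int64(451), np.int64(465)), (245, np.int64(451), np.int64(465)), (250, np.int64(451), np.int64(464)), (255, np.int64(452), np.int64(464)), (260, np.int64(452), np.int64(465)), (265, np.int64(449), np.int64(465)), (270, np.int64(446), np.int64(466)), (275, np.int64(452), np.int64(466)), (280, np.int64(452), np.int64(466))]
```

View pics/t6.png

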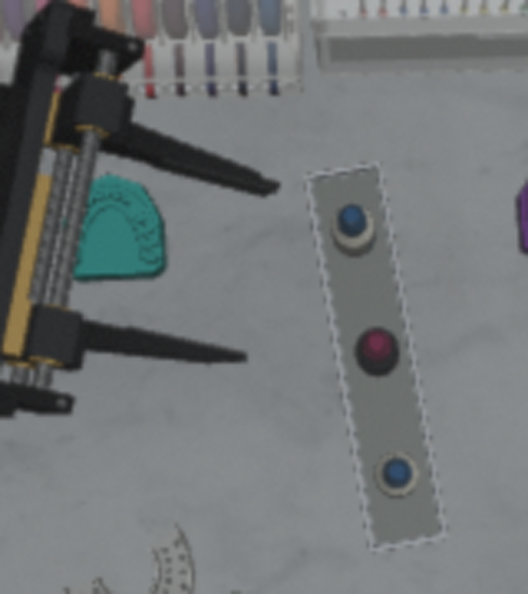

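```bash
python3 - <<'E'
from st import *
from ik import ik,ok
T=Cam("top");S=Cam("side")
PT=np.load("top_P.npy"); 
# better edges: subpixel via height mask from depth + gray threshold midpoints
t=cv2.imread("pics/top0.png");g=cv2.GaussianBlur(cv2.cvtColor(t,cv2.COLOR_BGR2GRAY).astype(float),(1,5),0)
# tail end: row where barrel begins; shield etc.
pts=[]
for v in list(range(208,262,3))+list(range(276,286,3)):
    row=g[v];gr=np.gradient(row)
    def sub(i): # parabola
        a,b,c=abs(gr[i-1]),abs(gr[i]),abs(gr[i+1]);return i+.5*(a-c)/(a-2*b+c+1e-9)
    L=sub(446+np.argmax(gr[446:454]));Rr=sub(461+np.argmin(gr[461:469]));u=(L+Rr)/2
    z=75.
    for _ in range(8):
        P=T.plane(u,float(v),z); z=75+(P[0]-476)*np.tan(np.radians(15))
    pts.append([*P,L,Rr]); 
pts=np.array(pts);k=np.polyfit(pts[:,0],pts[:,1],1);print("yaw",np.degrees(np.arctan(k[0])),"y at 476",np.polyval(k,476),"res",(pts[:,1]-np.polyval(k,pts[:,0])).std())
# slope/height along barrel top from depth
m=[]
for v in range(200,285):
    c=PT[v,455:460]; c=c[(c[:,2]>50)&(c[:,2]<130)]
    if len(c)>=3: m.append(np.median(c,0))
m=np.array(m); kk=np.polyfit(m[:,0],m[:,2],1);print("ridge slope deg",np.degrees(np.arctan(kk[0])),"ridge z at 476",np.polyval(kk,476),"x range",m[:,0].min(),m[:,0].max())
# tail end and fork positions in image
col=g[150:340,458];gr=np.gradient(col);print("tail row",150+np.argmax(gr[:60]))
print(T.plane(458.,150.+np.argmax(gr[:60]),105.+15))
E
```

```text
t 12.0 pos [535.8  33.4 269.4] rpy [-23.9   0.4 168.1] q [ 0.316  0.634  1.636 -0.921  1.658 -2.292] F [1.  0.5 7.1] open 0.835
yaw 2.094675349688765 y at 476 -308.3745151814018 res 0.41784076531209113
ridge slope deg 15.868893634689334 ridge z at 476 90.9450815919848 x range 399.7603208578413 552.3656221896406
tail row 189
[ 570.83068933 -301.02225536  120.        ]
```

```bash
python3 - <<'E'
from h import *
T=Cam("top");t=cv2.imread("pics/top0.png")
crop(t,425,485,180,330,5,"pics/c4.png")
s=cv2.imread("pics/side0.png");crop(s,275,400,150,225,6,"pics/c5.png")
print(T.plane(np.array([469.,469]),np.array([208.,266]),80.),T.plane(np.array([469.,469]),np.array([208.,266]),55.))
print("base",T.plane(np.array([428.6,434.9]),np.array([202.,282.9]),9.))
E
```

```text
[[ 541.49703869 -331.22726696   80.        ]
 [ 432.51854765 -325.20069453   80.        ]] [[ 545.16881858 -338.85151647   55.        ]
 [ 433.29188902 -332.66465875   55.        ]]
base [[ 566.48522016 -271.59217208    9.        ]
 [ 403.00716497 -276.33870034    9.        ]]
```

View pics/c4.png

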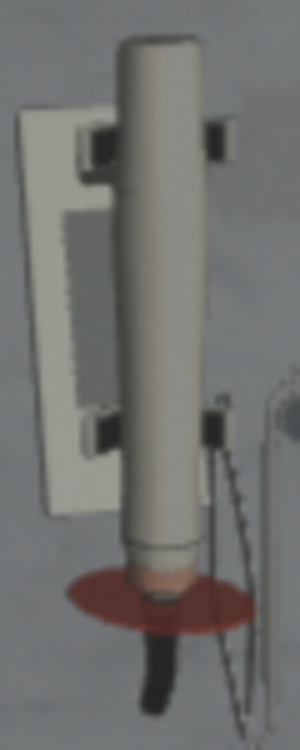

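View pics/c5.png

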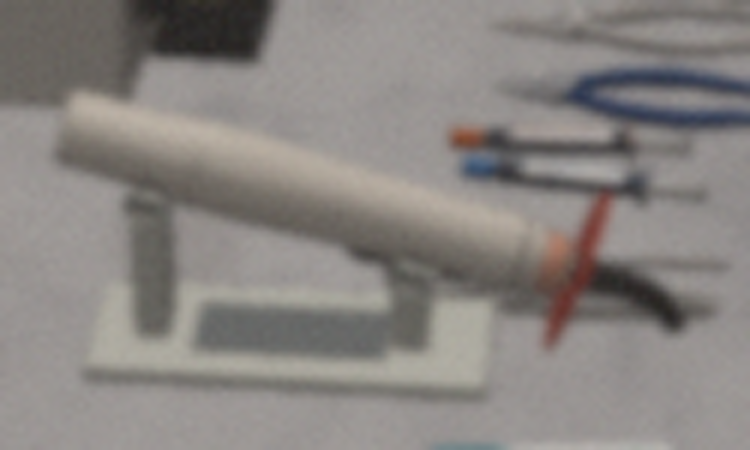

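```bash
python3 - <<'E'
from h import *
from ik import ik,ok
zw=np.array([0,0,1.])
def ori2(taz,beta,s):  # fingers tilt beta toward t
    t=np.array([np.cos(np.radians(taz)),np.sin(np.radians(taz)),0]);x=s*np.cross(zw,t);y=-zw*np.cos(beta)+t*np.sin(beta)
    return R.from_matrix(np.stack([x,y,np.cross(x,y)],1)),t
for s in(1,-1):
    Rt,t=ori2(2.1,0,s)
    for z in(250,160,77):
        q=ik([476,-307.5,z],Rt);print("pick",s,z,q.round(2),ok(q),"yaw",Rt.as_euler("xyz",degrees=True).round(1))
b=np.array([473.6,235.2,30.5])
cams={n:Cam(n).eye for n in("top","side")}
for taz in range(-90,100,15):
    Rt,t=ori2(taz,np.radians(38),-1); tip=b+[0,0,4]; P=tip+84.9*t+132.2*zw; 
    occ={}
    for n,e in cams.items():
        c=tip+27.6*t+56.5*zw; nn=-.603*t-.797*zw; r=e-tip; k=((c-tip)@nn)/(r@nn); occ[n]=round(float(np.linalg.norm(tip+k*r-c))) if k>0 else None
    out=[]
    for s in(1,-1):
        q=ik(P,ori2(taz,np.radians(38),s)[0]); qh=ik(P+[0,0,120],ori2(taz,np.radians(38),s)[0]); out+= [None if q is None else q.round(2).tolist(),ok(q),ok(qh)]
    print(taz,P.round(0),out,"shield dist",occ)
E
```

```text
pick 1 250 [-0.69  0.39  1.68  0.    1.07 -2.3 ] True yaw [-90.    0.   92.1]
pick 1 160 [-0.69  0.5   1.78  0.    0.86 -2.3 ] True yaw [-90.    0.   92.1]
pick 1 77 [-0.69  0.61  1.85  0.    0.68 -2.3 ] True yaw [-90.    0.   92.1]
pick -1 250 [-0.69  0.39  1.68  0.    1.07  0.84] True yaw [-90.    0.  -87.9]
pick -1 160 [-0.69  0.5   1.78 -0.    0.86  0.84] True yaw [-90.    0.  -87.9]
pick -1 77 [-0.69  0.61  1.85 -0.    0.68  0.84] True yaw [-90.    0.  -87.9]
-90 [474. 150. 167.] [[0.46, 0.56, 1.83, -0.64, 1.17, 0.84], True, True, [0.46, 0.56, 1.83, -0.64, 1.17, -2.3], True, True] shield dist {'top': 13, 'side': 240}
-75 [496. 153. 167.] [[0.47, 0.54, 1.87, -0.77, 1.04, 0.71], True, True, [0.47, 0.54, 1.87, -0.77, 1.04, -2.43], True, True] shield dist {'top': 17, 'side': 254}
-60 [516. 162. 167.] [[0.47, 0.52, 1.92, -0.9, 0.9, 0.6], True, True, [0.47, 0.52, 1.92, -0.9, 0.9, -2.55], True, False] shield dist {'top': 22, 'side': 237}
-45 [534. 175. 167.] [[0.46, 0.5, 1.96, -1.04, 0.75, 0.49], True, True, [0.46, 0.5, 1.96, -1.04, 0.75, -2.65], True, False] shield dist {'top': 28, 's
[... 744 characters left out ...]
08, 1.85, 0.14, -0.45], True, True] shield dist {'top': 61, 'side': 55}
45 [534. 295. 167.] [[0.27, 0.45, 2.07, 1.5, 0.31, 2.8], False, False, [0.27, 0.45, 2.07, 1.5, 0.31, -0.35], True, True] shield dist {'top': 66, 'side': 42}
60 [516. 309. 167.] [[0.24, 0.46, 2.05, 1.3, 0.48, 2.75], False, False, [0.24, 0.46, 2.05, 1.3, 0.48, -0.39], True, True] shield dist {'top': 70, 'side': 32}
75 [496. 317. 167.] [[0.21, 0.47, 2.02, 1.14, 0.65, 2.67], True, False, [0.21, 0.47, 2.02, 1.14, 0.65, -0.47], True, True] shield dist {'top': 71, 'side': 23}
90 [474. 320. 167.] [[0.2, 0.49, 1.98, 0.99, 0.8, 2.58], True, False, [0.2, 0.49, 1.98, 0.99, 0.8, -0.56], True, True] shield dist {'top': 70, 'side': 17}
```

```bash
python3 - <<'E'
from h import *
from ik import ik,ok
zw=np.array([0,0,1.])
def ori2(taz,beta,s):
    t=np.array([np.cos(np.radians(taz)),np.sin(np.radians(taz)),0]);x=s*np.cross(zw,t);y=-zw*np.cos(beta)+t*np.sin(beta)
    return R.from_matrix(np.stack([x,y,np.cross(x,y)],1)),t
b=np.array([473.6,235.2,30.5])
for b0 in(-10,-15,-20):
  for s in(1,-1):
    for z in(250,76): 
        q=ik([476,-307.5,z],ori2(2.1,np.radians(b0),s)[0]);print("pick",b0,s,z,q.round(2),ok(q))
    for taz in(-40,-25,-10,0,2):
        Rt,t=ori2(taz,np.radians(38+b0),s); P=b+[0,0,4]+84.9*t+132.2*zw; q=ik(P,Rt);qh=ik(P+[0,0,100],Rt);Rc,_=ori2(taz,np.radians(b0),s);qc=ik(P+[0,0,100],Rc)
        print("   place",taz,q.round(2),ok(q),ok(qh),qc.round(2),ok(qc))
E
```

```text
pick -10 1 250 [-0.64  0.45  1.6  -0.12  1.23 -2.2 ] True
pick -10 1 76 [-0.64  0.66  1.76 -0.14  0.87 -2.15] True
   place -40 [ 0.39  0.47  1.93 -0.76  0.65  0.11] True True [ 0.15  0.42  1.6   0.14  1.24 -0.78] True
   place -25 [ 0.38  0.46  1.95 -0.77  0.52 -0.12] True True [ 0.19  0.45  1.54  0.11  1.29 -0.98] True
   place -10 [ 0.37  0.45  1.96 -0.7   0.39 -0.42] True True [ 0.24  0.48  1.49  0.07  1.33 -1.18] True
   place 0 [ 0.36  0.45  1.97 -0.57  0.31 -0.7 ] True True [ 0.27  0.5   1.47  0.05  1.35 -1.32] True
   place 2 [ 0.36  0.45  1.97 -0.53  0.3  -0.77] True True [ 0.28  0.5   1.46  0.04  1.35 -1.34] True
pick -10 -1 250 [-0.64  0.45  1.6  -0.12  1.23  0.94] True
pick -10 -1 76 [-0.64  0.66  1.76 -0.14  0.87  0.99] True
   place -40 [ 0.39  0.47  1.93 -0.76  0.65 -3.03] False False [0.15 0.42 1.6  0.14 1.24 2.36] True
   place -25 [ 0.38  0.46  1.95 -0.77  0.52  3.02] False False [0.19 0.45 1.54 0.11 1.29 2.16] True
   place -10 [ 0.37  0.45  1.96 -0.7   0.39  2.72] False True [0.24 0.48 1.49 0.07 1.33 1.96] True
   place 0 [ 0.36  0.45  1.97 -0.57  0.31  2.44] True
[... 1911 characters left out ...]
ce 2 [ 0.33  0.46  1.87 -0.18  0.52 -1.13] True True [ 0.26  0.57  1.36  0.08  1.55 -1.36] True
pick -20 -1 250 [-0.6   0.51  1.52 -0.21  1.4   1.  ] True
pick -20 -1 76 [-0.6   0.71  1.67 -0.24  1.06  1.08] True
   place -40 [ 0.33  0.46  1.87 -0.43  0.69  2.91] False False [0.1  0.46 1.56 0.25 1.38 2.29] True
   place -25 [ 0.33  0.46  1.87 -0.38  0.61  2.63] True True [0.15 0.51 1.47 0.19 1.45 2.11] True
   place -10 [ 0.33  0.46  1.87 -0.29  0.55  2.3 ] True True [0.21 0.55 1.4  0.13 1.51 1.93] True
   place 0 [ 0.33  0.46  1.87 -0.2   0.52  2.06] True True [0.25 0.57 1.37 0.09 1.54 1.81] True
   place 2 [ 0.33  0.46  1.87 -0.18  0.52  2.01] True True [0.26 0.57 1.36 0.08 1.55 1.78] True
```

```bash
cat >> az.py <<'E'
zw=np.array([0,0,1.])
def ori2(taz,beta,s=1):
    t=np.array([np.cos(np.radians(taz)),np.sin(np.radians(taz)),0]);b=np.radians(beta);x=s*np.cross(zw,t);y=-zw*np.cos(b)+t*np.sin(b)
    return R.from_matrix(np.stack([x,y,np.cross(x,y)],1)),t
E
python3 - <<'E'
from st import *
from az import *
from ik import ik,ok
Rt,t=ori2(2.1,-15)
H=[476,-307.5,230]
go(H,Rt)
q=ik(H,Rm);print("translate first",q,ok(q))
# path with rotation first in place
v=(Rm.inv()*Rt).as_rotvec()
for k in np.linspace(0,1,6):
    Rk=Rm*R.from_rotvec(v*k);q=ik(p,Rk);print(q.round(2),ok(q))
print("shift after rot",Rt.inv().apply(np.array(H)-p)/10)
E
```

```text
t 12.0 pos [535.8  33.4 269.4] rpy [-23.9   0.4 168.1] q [ 0.316  0.634  1.636 -0.921  1.658 -2.292] F [1.  0.5 7.1] open 0.835
shift cm [-1.15 33.23 10.39] norm 34.84 rows>= 9.0
rotvec [-0.749  1.033 -0.893] rows>= 13.0
translate first [-0.2786407   0.5724684   1.93952795 -1.37227037  1.19484216 -2.24597986] False
[ 0.32  0.63  1.64 -0.92  1.66 -2.29] True
[ 0.25  0.62  1.55 -0.74  1.68 -2.17] True
[ 0.19  0.59  1.5  -0.55  1.67 -2.03] True
[ 0.11  0.55  1.49 -0.37  1.62 -1.89] True
[ 0.03  0.49  1.52 -0.19  1.52 -1.76] True
[-0.05  0.43  1.58 -0.02  1.39 -1.65] True
shift after rot [-33.84961101   5.67320233   5.95840287]
```

Request:
move_arm:
  rows:
    - {"tx": 0, "ty": 0, "tz": 0, "rx": -0.0576, "ry": 0.0795, "rz": -0.0687, "grip": 100}
    - {"tx": 0, "ty": 0, "tz": 0, "rx": -0.0576, "ry": 0.0795, "rz": -0.0687, "grip": 100}
    - {"tx": 0, "ty": 0, "tz": 0, "rx": -0.0576, "ry": 0.0795, "rz": -0.0687, "grip": 100}
    - {"tx": 0, "ty": 0, "tz": 0, "rx": -0.0576, "ry": 0.0795, "rz": -0.0687, "grip": 100}
    - {"tx": 0, "ty": 0, "tz": 0, "rx": -0.0576, "ry": 0.0795, "rz": -0.0687, "grip": 100}
    - {"tx": 0, "ty": 0, "tz": 0, "rx": -0.0576, "ry": 0.0795, "rz": -0.0687, "grip": 100}
    - {"tx": 0, "ty": 0, "tz": 0, "rx": -0.0576, "ry": 0.0795, "rz": -0.0687, "grip": 100}
    - {"tx": 0, "ty": 0, "tz": 0, "rx": -0.0576, "ry": 0.0795, "rz": -0.0687, "grip": 100}
    - {"tx": 0, "ty": 0, "tz": 0, "rx": -0.0576, "ry": 0.0795, "rz": -0.0687, "grip": 100}
    - {"tx": 0, "ty": 0, "tz": 0, "rx": -0.0576, "ry": 0.0795, "rz": -0.0687, "grip": 100}

```text
t: 12.83
eef_pos: [535.4, 33.2, 260.3]
tcp_rot: [-1.113, 0.107, 1.899]
ft_force: [0.3, -0.8, 0.4]
opening: 1.0
```

Request:
move_arm:
  rows:
    - {"tx": 0, "ty": 0, "tz": 0, "rx": -0.0576, "ry": 0.0795, "rz": -0.0687, "grip": 100}
    - {"tx": 0, "ty": 0, "tz": 0, "rx": -0.0576, "ry": 0.0795, "rz": -0.0687, "grip": 100}
    - {"tx": 0, "ty": 0, "tz": 0, "rx": -0.0576, "ry": 0.0795, "rz": -0.0687, "grip": 100}
    - {"tx": -3.76, "ty": 0.63, "tz": 0.66, "rx": 0, "ry": 0, "rz": 0, "grip": 100}
    - {"tx": -3.76, "ty": 0.63, "tz": 0.66, "rx": 0, "ry": 0, "rz": 0, "grip": 100}
    - {"tx": -3.76, "ty": 0.63, "tz": 0.66, "rx": 0, "ry": 0, "rz": 0, "grip": 100}
    - {"tx": -3.76, "ty": 0.63, "tz": 0.66, "rx": 0, "ry": 0, "rz": 0, "grip": 100}
    - {"tx": -3.76, "ty": 0.63, "tz": 0.66, "rx": 0, "ry": 0, "rz": 0, "grip": 100}
    - {"tx": -3.76, "ty": 0.63, "tz": 0.66, "rx": 0, "ry": 0, "rz": 0, "grip": 100}

```text
t: 13.58
eef_pos: [494.6, -195.9, 234.7]
tcp_rot: [-1.3, 0.001, 1.608]
ft_force: [0.7, 0.6, -0.5]
opening: 0.999
```

```bash
python3 - <<'E'
from st import *
from az import *
Rt,t=ori2(2.1,-15)
go([476,-307.5,170],Rt);go([476,-307.5,76])
E
```

```text
t 13.58 pos [ 494.6 -195.9  234.7] rpy [-74.5   0.1  92.1] q [-0.442  0.455  1.646 -0.13   1.283 -1.998] F [ 0.7  0.6 -0.5] open 0.999
shift cm [-11.07   6.86   0.45] norm 13.03 rows>= 4.0
rotvec [-0.009  0.    -0.001] rows>= 1.0
shift cm [-11.06  15.92  -2.06] norm 19.49 rows>= 5.0
```

Request:
move_arm:
  rows:
    - {"tx": -3.7, "ty": 1.7, "tz": 0.15, "rx": 0, "ry": 0, "rz": 0, "grip": 100}
    - {"tx": -3.7, "ty": 1.7, "tz": 0.15, "rx": 0, "ry": 0, "rz": 0, "grip": 100}
    - {"tx": -3.7, "ty": 1.7, "tz": 0.15, "rx": 0, "ry": 0, "rz": 0, "grip": 100}
    - {"tx": 0, "ty": 0, "tz": 0, "rx": 0, "ry": 0, "rz": 0, "grip": 100}

```text
t: 13.92
eef_pos: [479.5, -310.9, 184.1]
tcp_rot: [-1.297, 0.0, 1.604]
ft_force: [0.0, -0.5, -0.2]
opening: 1.001
```

```bash
python3 - <<'E'
from st import *
from az import *
go([476,-307.5,76],ori2(2.1,-15)[0])
im,d=env.read_camera('side');cv2.imwrite('pics/side7.png',im);crop(im,240,420,120,260,4,'pics/s7.png')
im,d=env.read_camera('top');cv2.imwrite('pics/top7.png',im);crop(im,400,520,150,340,3,'pics/t7.png')
E
```

```text
t 13.92 pos [ 479.5 -310.9  184.1] rpy [-74.3   0.   91.9] q [-0.618  0.557  1.613 -0.177  1.197 -2.138] F [ 0.  -0.5 -0.2] open 1.001
shift cm [ 0.35 10.5  -2.59] norm 10.82 rows>= 3.0
rotvec [-0.012 -0.004  0.001] rows>= 1.0
```

View pics/s7.png

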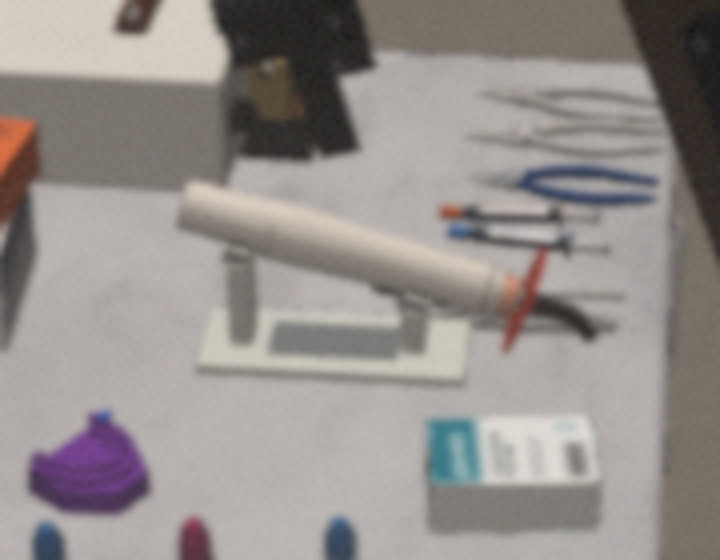

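View pics/t7.png

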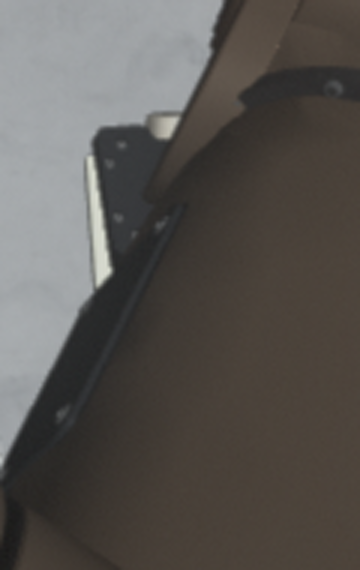

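```bash
python3 - <<'E'
from h import *
S=Cam("side")
t=np.array([np.cos(np.radians(2.1)),np.sin(np.radians(2.1)),0]);n=-t*np.cos(np.radians(15))-np.array([0,0,np.sin(np.radians(15))]);ux=np.cross([0,1,0],n)
c=np.array([476,-307.5,75])
x=-np.cross(n,[0,1,0]);up=np.array([-np.sin(np.radians(15)),0,np.cos(np.radians(15))])
for z in(0,40,105,150,188,205): print(z,((S.proj(c+n*(z-105))-[240,120])*4).round(0))
print("tip",((S.proj(c+n*(261.7-105)-12.1*up)-[240,120])*4).round(0))
E
```

```text
0 [179. 202.]
40 [243. 220.]
105 [348. 248.]
150 [419. 268.]
188 [480. 284.]
205 [507. 292.]
tip [590. 332.]
```

Request:
move_arm:
  rows:
    - {"tx": 0.12, "ty": 3.5, "tz": -0.86, "rx": 0, "ry": 0, "rz": 0, "grip": 100}
    - {"tx": 0.12, "ty": 3.5, "tz": -0.86, "rx": 0, "ry": 0, "rz": 0, "grip": 100}
    - {"tx": 0.12, "ty": 3.4, "tz": -0.86, "rx": 0, "ry": 0, "rz": 0, "grip": 100}
    - {"tx": 0, "ty": 0, "tz": 0, "rx": 0, "ry": 0, "rz": 0, "grip": 100}

```text
t: 14.35
eef_pos: [476.3, -300.4, 75.3]
tcp_rot: [-1.294, -0.003, 1.608]
ft_force: [-0.3, 0.4, -0.2]
opening: 0.996
```

```bash
python3 - <<'E'
from st import *
from az import *
go([476,-307.5,76],ori2(2.1,-15)[0])
im,d=env.read_camera('side');cv2.imwrite('pics/side8.png',im);crop(im,240,420,120,260,4,'pics/s8.png')
E
```

```text
t 14.35 pos [ 476.3 -300.4   75.3] rpy [-74.1  -0.2  92.1] q [-0.607  0.687  1.712 -0.196  0.977 -2.086] F [-0.3  0.4 -0.2] open 0.996
shift cm [-0.71 -0.05  0.07] norm 0.72 rows>= 1.0
rotvec [-0.015  0.001  0.003] rows>= 1.0
```

View pics/s8.png

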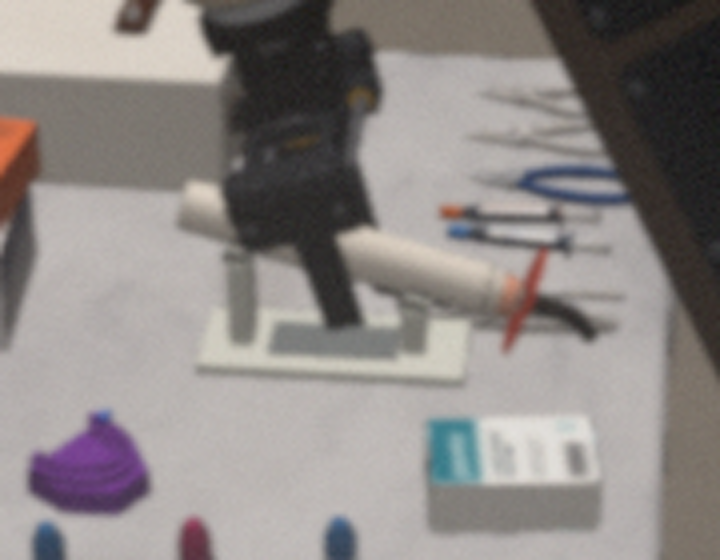

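Request:
move_arm:
  rows:
    - {"tx": -0.65, "ty": 0, "tz": 0, "rx": 0, "ry": 0, "rz": 0, "grip": 100}
    - {"tx": 0, "ty": 0, "tz": 0, "rx": 0, "ry": 0, "rz": 0, "grip": 60}
    - {"tx": 0, "ty": 0, "tz": 0, "rx": 0, "ry": 0, "rz": 0, "grip": 50}
    - {"tx": 0, "ty": 0, "tz": 0, "rx": 0, "ry": 0, "rz": 0, "grip": 45}
    - {"tx": 0, "ty": 0, "tz": 0, "rx": 0, "ry": 0, "rz": 0, "grip": 45}
    - {"tx": 0, "ty": 0, "tz": 0, "rx": 0, "ry": 0, "rz": 0, "grip": 45}

```text
t: 14.9
eef_pos: [477.9, -310.0, 80.3]
tcp_rot: [-1.3, 0.002, 1.606]
ft_force: [0.4, -0.8, 0.9]
opening: 0.704
```

```bash
python3 - <<'E'
from st import *
E
```

```text
t 14.9 pos [ 477.9 -310.    80.3] rpy [-74.5   0.1  92. ] q [-0.618  0.684  1.698 -0.199  0.984 -2.095] F [ 0.4 -0.8  0.9] open 0.704
```

Request:
move_arm:
  rows:
    - {"tx": 0, "ty": 0, "tz": 0, "rx": 0, "ry": 0, "rz": 0, "grip": 45}
    - {"tx": 0, "ty": 0, "tz": 0, "rx": 0, "ry": 0, "rz": 0, "grip": 45}

```text
t: 15.07
eef_pos: [477.8, -309.9, 79.8]
tcp_rot: [-1.3, 0.002, 1.606]
ft_force: [-0.4, -0.2, -0.1]
opening: 0.565
```

```bash
python3 - <<'E'
from st import *
go([476,-307.5,76])
E
```

```text
t 15.07 pos [ 477.8 -309.9   79.8] rpy [-74.5   0.1  92. ] q [-0.618  0.684  1.698 -0.199  0.984 -2.095] F [-0.4 -0.2 -0.1] open 0.565
shift cm [0.25 0.41 0.06] norm 0.48 rows>= 1.0
```

Request:
move_arm:
  rows:
    - {"tx": 0.22, "ty": 0.35, "tz": 0, "rx": 0, "ry": 0, "rz": 0, "grip": 45}
    - {"tx": 0, "ty": 0, "tz": 0, "rx": 0, "ry": 0, "rz": 0, "grip": 45}
    - {"tx": 0, "ty": 0, "tz": 0, "rx": 0, "ry": 0, "rz": 0, "grip": 42}
    - {"tx": 0, "ty": 0, "tz": 0, "rx": 0, "ry": 0, "rz": 0, "grip": 40}
    - {"tx": 0, "ty": 0, "tz": 0, "rx": 0, "ry": 0, "rz": 0, "grip": 38}

```text
t: 15.48
eef_pos: [476.8, -307.7, 76.2]
tcp_rot: [-1.299, 0.002, 1.606]
ft_force: [-0.6, 2.1, 0.4]
opening: 0.394
```

```bash
python3 - <<'E'
from st import *
E
```

```text
t 15.48 pos [ 476.8 -307.7   76.2] rpy [-74.5   0.1  92. ] q [-0.616  0.687  1.705 -0.199  0.975 -2.092] F [-0.6  2.1  0.4] open 0.394
```

Request:
move_arm:
  rows:
    - {"tx": 0.1, "ty": 0, "tz": 0, "rx": 0, "ry": 0, "rz": 0, "grip": 38}
    - {"tx": 0, "ty": 0, "tz": 0, "rx": 0, "ry": 0, "rz": 0, "grip": 0}
    - {"tx": 0, "ty": 0, "tz": 0, "rx": 0, "ry": 0, "rz": 0, "grip": 0}
    - {"tx": 0, "ty": 0, "tz": 0, "rx": 0, "ry": 0, "rz": 0, "grip": 0}
    - {"tx": 0, "ty": 0, "tz": 0, "rx": 0, "ry": 0, "rz": 0, "grip": 0}

```text
t: 15.9
eef_pos: [476.6, -306.1, 76.3]
tcp_rot: [-1.299, 0.001, 1.606]
ft_force: [-0.7, 5.5, 2.1]
opening: 0.343
```

```bash
python3 - <<'E'
from st import *
E
```

```text
t 15.9 pos [ 476.6 -306.1   76.3] rpy [-74.4   0.   92. ] q [-0.615  0.687  1.707 -0.198  0.975 -2.09 ] F [-0.7  5.5  2.1] open 0.343
```

Request:
move_arm:
  rows:
    - {"tx": 0, "ty": -0.96, "tz": 0.27, "rx": 0, "ry": 0, "rz": 0, "grip": 0}
    - {"tx": 0, "ty": -1.45, "tz": 0.4, "rx": 0, "ry": 0, "rz": 0, "grip": 0}
    - {"tx": 0, "ty": -1.93, "tz": 0.53, "rx": 0, "ry": 0, "rz": 0, "grip": 0}
    - {"tx": 0, "ty": 0, "tz": 0, "rx": 0, "ry": 0, "rz": 0, "grip": 0}
    - {"tx": 0, "ty": 0, "tz": 0, "rx": 0, "ry": 0, "rz": 0, "grip": 0}

```text
t: 16.32
eef_pos: [477.1, -307.1, 122.1]
tcp_rot: [-1.301, 0.003, 1.606]
ft_force: [-0.7, -0.1, -1.9]
opening: 0.344
```

```bash
python3 - <<'E'
from st import *
im,d=env.read_camera('side');cv2.imwrite('pics/side9.png',im);crop(im,240,420,120,260,4,'pics/s9.png')
E
```

```text
t 16.32 pos [ 477.1 -307.1  122.1] rpy [-74.6   0.2  92. ] q [-0.615  0.625  1.679 -0.189  1.06  -2.11 ] F [-0.7 -0.1 -1.9] open 0.344
```

View pics/s9.png

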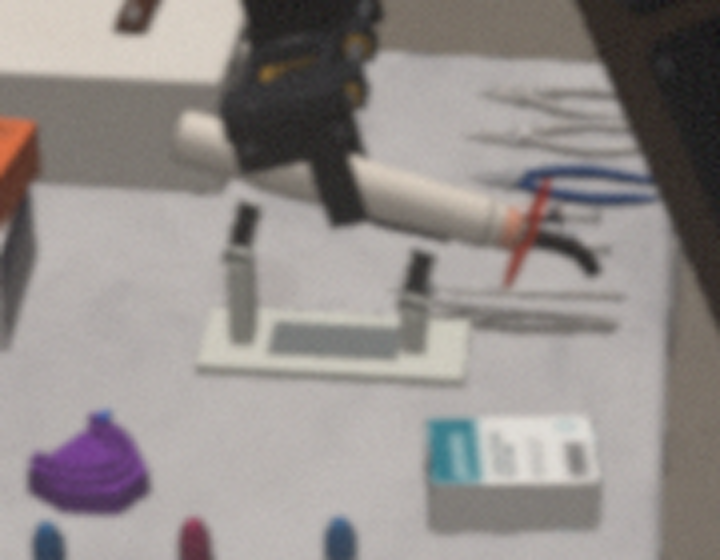

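```bash
python3 - <<'E'
from st import *
P=np.load("top_P.npy")
m=(P[...,2]>60)&(P[...,1]>100)&(P[...,1]<480)&(P[...,0]>380)
m[:, :60]&=True
import itertools
k,l,stt,c=cv2.connectedComponentsWithStats(m.astype(np.uint8))
for i in range(1,k):
    if stt[i,4]>40: q=P[l==i]; print(stt[i,4],c[i].round(),np.percentile(q,1,0).round(),np.percentile(q,99,0).round())
go([558,238,260])
E
```

```text
t 16.37 pos [ 476.8 -306.8  121.2] rpy [-74.5   0.1  92. ] q [-0.615  0.626  1.679 -0.189  1.06  -2.11 ] F [-0.5 -0.4 -1.6] open 0.347
16484 [118.  37.] [808. 104.  64.] [839. 474. 300.]
2051 [ 35. 125.] [670. 447.  62.] [757. 480. 159.]
2965 [201. 117.] [697. 102.  60.] [774. 246.  76.]
592 [ 60. 179.] [595. 414.  69.] [640. 459.  88.]
shift cm [ 54.12 -16.18  -5.95] norm 56.8 rows>= 14.0
```

Request:
move_arm:
  rows:
    - {"tx": 0, "ty": -3.37, "tz": 0.93, "rx": 0, "ry": 0, "rz": 0, "grip": 0}
    - {"tx": 0, "ty": -3.37, "tz": 0.93, "rx": 0, "ry": 0, "rz": 0, "grip": 0}
    - {"tx": 2, "ty": -0.34, "tz": -0.28, "rx": 0, "ry": 0, "rz": 0, "grip": 0}
    - {"tx": 3.87, "ty": -0.67, "tz": -0.56, "rx": 0, "ry": 0, "rz": 0, "grip": 0}
    - {"tx": 3.87, "ty": -0.67, "tz": -0.56, "rx": 0, "ry": 0, "rz": 0, "grip": 0}
    - {"tx": 3.87, "ty": -0.67, "tz": -0.56, "rx": 0, "ry": 0, "rz": 0, "grip": 0}
    - {"tx": 3.87, "ty": -0.67, "tz": -0.56, "rx": 0, "ry": 0, "rz": 0, "grip": 0}
    - {"tx": 3.87, "ty": -0.67, "tz": -0.56, "rx": 0, "ry": 0, "rz": 0, "grip": 0}
    - {"tx": 3.87, "ty": -0.67, "tz": -0.56, "rx": 0, "ry": 0, "rz": 0, "grip": 0}

```text
t: 17.12
eef_pos: [514.4, -51.0, 222.2]
tcp_rot: [-1.298, 0.002, 1.606]
ft_force: [1.7, -0.3, -1.0]
opening: 0.35
```

```bash
python3 - <<'E'
from st import *
P=np.load("top_P.npy"); print(P[150,118],P[145,105],P[175,118],P[150,150])
go([558,238,260])
E
```

```text
t 17.12 pos [514.4 -51.  222.2] rpy [-74.4   0.1  92. ] q [-0.195  0.455  1.686 -0.066  1.267 -1.773] F [ 1.7 -0.3 -1. ] open 0.35
[677.53212535 337.16402075  56.59786714] [696.38475884 374.18111951  28.63662781] [633.83621635 346.28389434  32.70330763] [685.61119602 286.7637102   22.07114015]
shift cm [28.72 -5.14 -4.15] norm 29.47 rows>= 8.0
```

Request:
move_arm:
  rows:
    - {"tx": 3.6, "ty": -0.64, "tz": -0.52, "rx": 0, "ry": 0, "rz": 0, "grip": 0}
    - {"tx": 3.6, "ty": -0.64, "tz": -0.52, "rx": 0, "ry": 0, "rz": 0, "grip": 0}
    - {"tx": 3.6, "ty": -0.64, "tz": -0.52, "rx": 0, "ry": 0, "rz": 0, "grip": 0}
    - {"tx": 3.6, "ty": -0.64, "tz": -0.52, "rx": 0, "ry": 0, "rz": 0, "grip": 0}
    - {"tx": 3.6, "ty": -0.64, "tz": -0.52, "rx": 0, "ry": 0, "rz": 0, "grip": 0}
    - {"tx": 3.6, "ty": -0.64, "tz": -0.52, "rx": 0, "ry": 0, "rz": 0, "grip": 0}
    - {"tx": 2.6, "ty": -0.4, "tz": -0.3, "rx": 0, "ry": 0, "rz": 0, "grip": 0}
    - {"tx": 1.5, "ty": 0, "tz": 0, "rx": 0, "ry": 0, "rz": 0, "grip": 0}
    - {"tx": 0, "ty": 0, "tz": 0, "rx": 0, "ry": 0, "rz": 0, "grip": 0}

```text
t: 17.87
eef_pos: [549.3, 208.0, 252.9]
tcp_rot: [-1.298, 0.002, 1.609]
ft_force: [0.7, 0.6, -1.7]
opening: 0.344
```

```bash
python3 - <<'E'
from st import *
from az import *
from ik import ik,ok
go([558,238,260],ori2(2.1,22.5)[0]); v=(Rm.inv()*ori2(2.1,22.5)[0]).as_rotvec()
for k in np.linspace(0,1,5): q=ik(p,Rm*R.from_rotvec(v*k)); print(q.round(2),ok(q))
E
```

```text
t 17.87 pos [549.3 208.  252.9] rpy [-74.4   0.1  92.2] q [ 0.228  0.522  1.474  0.05   1.414 -1.395] F [ 0.7  0.6 -1.7] open 0.344
shift cm [ 2.96 -0.95 -0.76] norm 3.2 rows>= 1.0
rotvec [-0.665  0.002 -0.002] rows>= 6.0
[ 0.23  0.52  1.47  0.05  1.41 -1.39] True
[ 0.24  0.46  1.57  0.02  1.22 -1.38] True
[ 0.26  0.4   1.67 -0.02  1.02 -1.34] True
[ 0.27  0.35  1.77 -0.07  0.81 -1.29] True
[ 0.29  0.31  1.87 -0.17  0.59 -1.19] True
```

Request:
move_arm:
  rows:
    - {"tx": 1.5, "ty": -0.45, "tz": -0.38, "rx": 0, "ry": 0, "rz": 0, "grip": 0}
    - {"tx": 1.4, "ty": -0.45, "tz": -0.38, "rx": 0, "ry": 0, "rz": 0, "grip": 0}
    - {"tx": 0, "ty": 0, "tz": 0, "rx": -0.11, "ry": 0, "rz": 0, "grip": 0}
    - {"tx": 0, "ty": 0, "tz": 0, "rx": -0.111, "ry": 0, "rz": 0, "grip": 0}
    - {"tx": 0, "ty": 0, "tz": 0, "rx": -0.111, "ry": 0, "rz": 0, "grip": 0}
    - {"tx": 0, "ty": 0, "tz": 0, "rx": -0.111, "ry": 0, "rz": 0, "grip": 0}
    - {"tx": 0, "ty": 0, "tz": 0, "rx": -0.111, "ry": 0, "rz": 0, "grip": 0}
    - {"tx": 0, "ty": 0, "tz": 0, "rx": -0.111, "ry": 0, "rz": 0, "grip": 0}
    - {"tx": 0, "ty": 0, "tz": 0, "rx": 0, "ry": 0, "rz": 0, "grip": 0}
    - {"tx": 0, "ty": 0, "tz": 0, "rx": 0, "ry": 0, "rz": 0, "grip": 0}

```text
t: 18.7
eef_pos: [557.6, 234.0, 260.3]
tcp_rot: [-1.96, 0.003, 1.606]
ft_force: [0.4, -0.1, -1.8]
opening: 0.347
```

```bash
python3 - <<'E'
from st import *
for n in("top","side"):
    im,d=env.read_camera(n);cv2.imwrite(f'pics/{n}10.png',im);np.save(f"{n}10_d.npy",d)
    tp=p-84.9*np.array([1,.037,0])-[0,0,132.2]; u,v=Cam(n).proj(tp).astype(int);print(n,"pred tip px",Cam(n).proj(tp))
    u0,v0=max(u-90,0),max(v-90,0);print(u0,v0)
    crop(im,u0,u0+180,v0,v0+150,4,f"pics/{n}10c.png")
E
```

```text
t 18.7 pos [557.6 234.  260.3] rpy [-112.3    0.2   92. ] q [ 0.337  0.328  1.812 -0.195  0.637 -1.134] F [ 0.4 -0.1 -1.8] open 0.347
top pred tip px [161.67195093 251.27642512]
71 161
side pred tip px [284.13682253 329.42050334]
194 239
```

View pics/top10c.png

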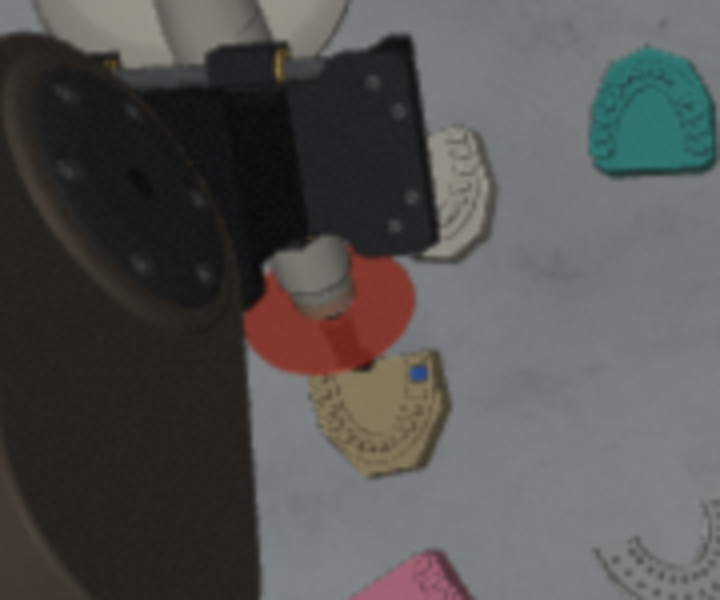

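View pics/side10c.png

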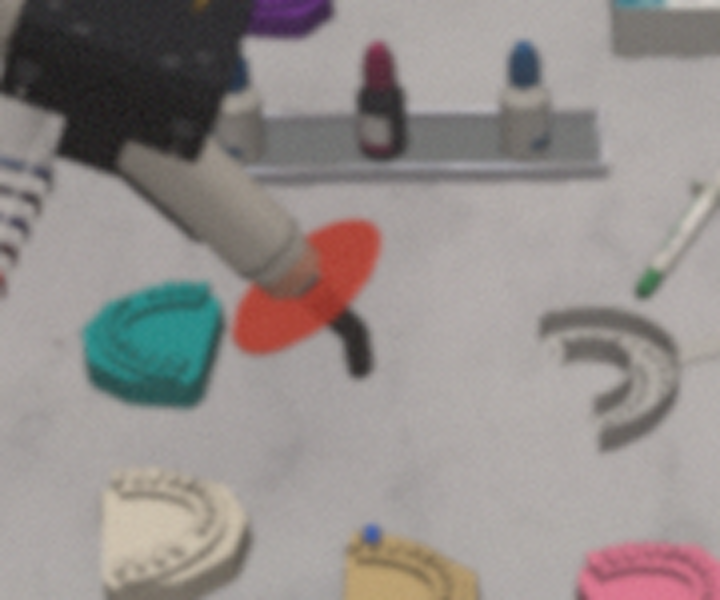

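```bash
python3 - <<'E'
from h import *
T,S=Cam("top"),Cam("side")
def tri(a,b):
    r1=T.ray(*a);r2=S.ray(*b); A=np.stack([r1,-r2],1); k=np.linalg.lstsq(A,S.eye-T.eye,rcond=None)[0]
    p,q=T.eye+r1*k[0],S.eye+r2*k[1]; return ((p+q)/2).round(1),np.linalg.norm(p-q).round(1)
t=cv2.imread("pics/top10.png");s=cv2.imread("pics/side10.png")
crop(t,140,185,230,270,16,"pics/a.png");crop(s,265,300,305,345,16,"pics/b.png")
ps=S.cloud(np.load("side10_d.npy"));pt=T.cloud(np.load("top10_d.npy"))
for v in range(320,336,2): print(v,[ (s[v,u].max(),ps[v,u].round(0).tolist()) for u in(281,283,285)])
tip=np.array([472.8,230.9,128.1])
print(S.proj(tip),S.proj(tip+[0,0,15]),"expected vertical")
E
```

```text
320 [(np.uint8(50), [475.0, 236.0, 154.0]), (np.uint8(59), [472.0, 234.0, 153.0]), (np.uint8(116), [470.0, 230.0, 149.0])]
322 [(np.uint8(54), [475.0, 238.0, 151.0]), (np.uint8(50), [472.0, 238.0, 152.0]), (np.uint8(82), [470.0, 234.0, 148.0])]
324 [(np.uint8(57), [475.0, 239.0, 148.0]), (np.uint8(48), [472.0, 238.0, 147.0]), (np.uint8(77), [470.0, 234.0, 144.0])]
326 [(np.uint8(59), [476.0, 236.0, 141.0]), (np.uint8(48), [473.0, 236.0, 142.0]), (np.uint8(65), [470.0, 235.0, 141.0])]
328 [(np.uint8(72), [476.0, 238.0, 138.0]), (np.uint8(48), [472.0, 238.0, 139.0]), (np.uint8(65), [470.0, 234.0, 135.0])]
330 [(np.uint8(88), [476.0, 236.0, 132.0]), (np.uint8(51), [473.0, 236.0, 132.0]), (np.uint8(62), [470.0, 237.0, 134.0])]
332 [(np.uint8(114), [477.0, 236.0, 127.0]), (np.uint8(71), [473.0, 240.0, 132.0]), (np.uint8(93), [471.0, 234.0, 126.0])]
334 [(np.uint8(160), [506.0, 124.0, 0.0]), (np.uint8(146), [503.0, 123.0, -1.0]), (np.uint8(156), [499.0, 125.0, 2.0])]
[284.05781025 329.44361218] [283.55344969 322.79912591] expected vertical
```

View pics/a.png

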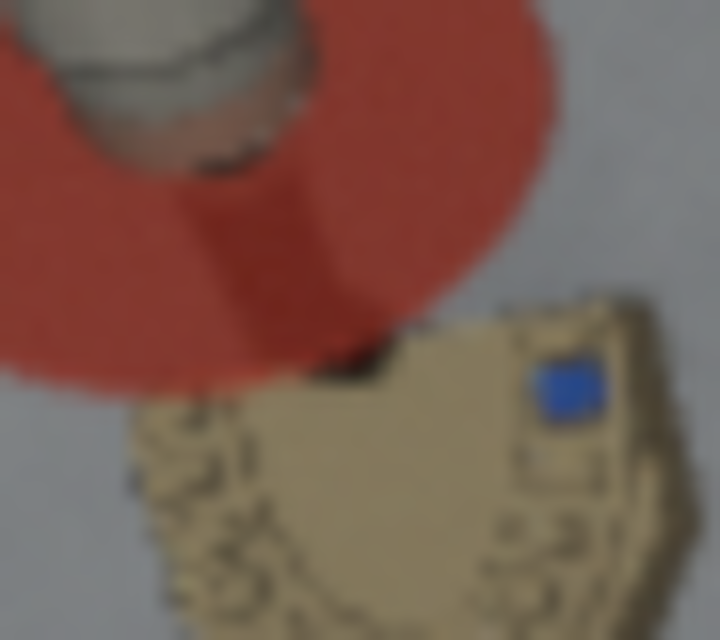

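View pics/b.png

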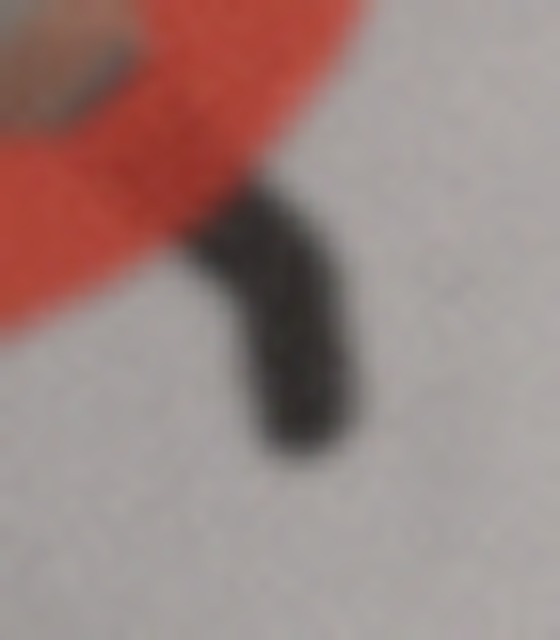

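```bash
python3 - <<'E'
from st import *
from ik import ik,ok
go(p+[1,3.5,-68])
for dz in(-68,-90,-95): q=ik(p+[1,3.5,dz],Rm);print(q.round(2),ok(q))
E
```

```text
t 18.8 pos [559.1 234.4 260.7] rpy [-1.124e+02  1.000e-01  9.200e+01] q [ 0.336  0.33   1.809 -0.195  0.638 -1.134] F [ 0.6 -0.4 -1.4] open 0.346
shift cm [0.36 6.33 2.49] norm 6.81 rows>= 2.0
[ 0.34  0.42  1.88 -0.26  0.48 -1.06] True
[ 0.34  0.45  1.9  -0.29  0.43 -1.02] True
[ 0.34  0.46  1.91 -0.29  0.42 -1.02] True
```

Request:
move_arm:
  rows:
    - {"tx": 0.09, "ty": 1.6, "tz": 0.62, "rx": 0, "ry": 0, "rz": 0, "grip": 0}
    - {"tx": 0.09, "ty": 1.6, "tz": 0.62, "rx": 0, "ry": 0, "rz": 0, "grip": 0}
    - {"tx": 0.09, "ty": 1.6, "tz": 0.62, "rx": 0, "ry": 0, "rz": 0, "grip": 0}
    - {"tx": 0.09, "ty": 1.5, "tz": 0.62, "rx": 0, "ry": 0, "rz": 0, "grip": 0}
    - {"tx": 0, "ty": 0, "tz": 0, "rx": 0, "ry": 0, "rz": 0, "grip": 0}
    - {"tx": 0, "ty": 0, "tz": 0, "rx": 0, "ry": 0, "rz": 0, "grip": 0}
    - {"tx": 0, "ty": 0, "tz": 0, "rx": 0, "ry": 0, "rz": 0, "grip": 0}

```text
t: 19.38
eef_pos: [560.5, 238.4, 193.7]
tcp_rot: [-1.964, 0.002, 1.606]
ft_force: [-0.3, -0.2, -1.5]
opening: 0.346
```

```bash
cat > look.py <<'E'
from st import *
k=sys.argv[1]
for n,(u0,v0,w,h) in {"top":(145,225,50,45),"side":(260,330,50,60)}.items():
    im,d=env.read_camera(n);cv2.imwrite(f'pics/{n}{k}.png',im);np.save(f"{n}{k}_d.npy",d)
    crop(im,u0,u0+w,v0,v0+h,10 if n=="side" else 13,f"pics/{n}{k}c.png")
E
python3 look.py 11
```

```text
t 19.38 pos [560.5 238.4 193.7] rpy [-1.126e+02  1.000e-01  9.200e+01] q [ 0.343  0.417  1.882 -0.258  0.479 -1.055] F [-0.3 -0.2 -1.5] open 0.346
```

View pics/top11c.png

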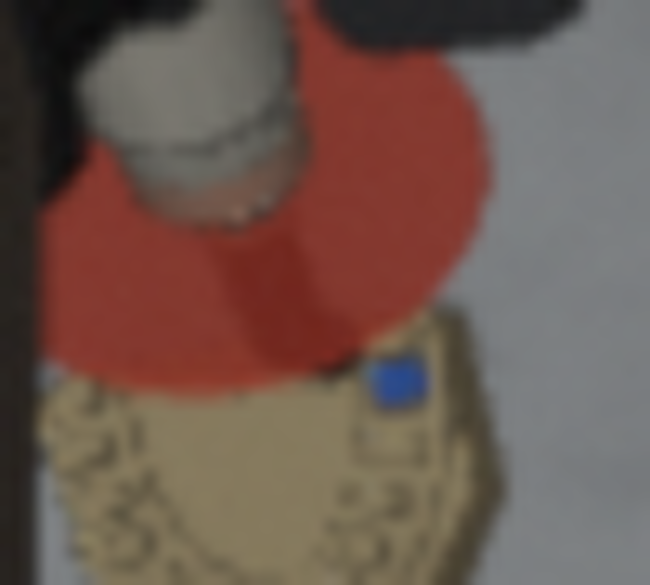

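View pics/side11c.png

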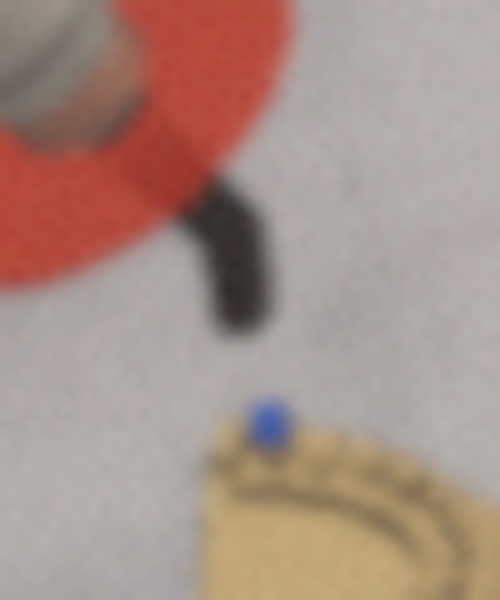

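```bash
cat > rel.py <<'E'
from h import *
T,S=Cam("top"),Cam("side")
def tri(a,b):
    r1=T.ray(*a);r2=S.ray(*b); A=np.stack([r1,-r2],1); k=np.linalg.lstsq(A,S.eye-T.eye,rcond=None)[0]
    p,q=T.eye+r1*k[0],S.eye+r2*k[1]; return ((p+q)/2).round(1),(p-q).round(1)
E
python3 - <<'E'
from rel import *
print("tip",tri((169.5,251.9),(284.3,362.2)))
for n,C in(("top",T),("side",S)):
    im=cv2.imread(f"pics/{n}11.png");h=cv2.cvtColor(im,cv2.COLOR_BGR2HSV)
    m=(abs(h[...,0].astype(int)-112)<14)&(h[...,1]>80)
    u0,v0,u1,v1=(168,245,182,262) if n=="top" else (280,362,294,380)
    k=np.zeros_like(m);k[v0:v1,u0:u1]=m[v0:v1,u0:u1];v,u=np.nonzero(k);print(n,u.mean(),v.mean(),u.min(),u.max(),v.min(),v.max(),k.sum(),C.plane(u.mean(),v.mean(),30.5 if n=="top" else 28.5).round(1))
b=np.array([473.6,235.2,30.5]);print("block pred",T.proj(b),S.proj(b),"tip pred",T.proj(b+[0,0,25]),S.proj(b+[0,0,25]))
E
```

```text
tip (array([475.7, 237.7,  57.1]), array([1.7, 0.2, 0.2]))
top 175.36363636363637 253.9090909090909 174 177 253 255 11 [474.3 234.2  30.5]
side 286.5 372.0 286 287 371 373 6 [473.3 234.5  28.5]
block pred [174.86564272 254.29832083] [286.16352338 371.53849849] tip pred [171.14710593 253.47719307] [285.40151308 361.73148433]
```

```bash
python3 - <<'E'
from st import *
go(p+[-2.5,-2,-14])
E
```

```text
t 19.48 pos [560.3 238.5 194.2] rpy [-1.126e+02  1.000e-01  9.200e+01] q [ 0.343  0.416  1.883 -0.259  0.478 -1.055] F [-0.4  0.6 -2.1] open 0.343
shift cm [-0.19  1.19  0.78] norm 1.44 rows>= 1.0
```

Request:
move_arm:
  rows:
    - {"tx": -0.1, "ty": 0.6, "tz": 0.39, "rx": 0, "ry": 0, "rz": 0, "grip": 0}
    - {"tx": -0.1, "ty": 0.6, "tz": 0.39, "rx": 0, "ry": 0, "rz": 0, "grip": 0}
    - {"tx": 0, "ty": 0, "tz": 0, "rx": 0, "ry": 0, "rz": 0, "grip": 0}
    - {"tx": 0, "ty": 0, "tz": 0, "rx": 0, "ry": 0, "rz": 0, "grip": 0}
    - {"tx": 0, "ty": 0, "tz": 0, "rx": 0, "ry": 0, "rz": 0, "grip": 0}

```text
t: 19.9
eef_pos: [557.1, 236.4, 179.0]
tcp_rot: [-1.964, 0.002, 1.606]
ft_force: [0.1, -1.0, -2.5]
opening: 0.346
```

```bash
python3 look.py 12
```

```text
t 19.9 pos [557.1 236.4 179. ] rpy [-1.125e+02  1.000e-01  9.200e+01] q [ 0.341  0.433  1.906 -0.278  0.44  -1.035] F [ 0.1 -1.  -2.5] open 0.346
```

View pics/top12c.png

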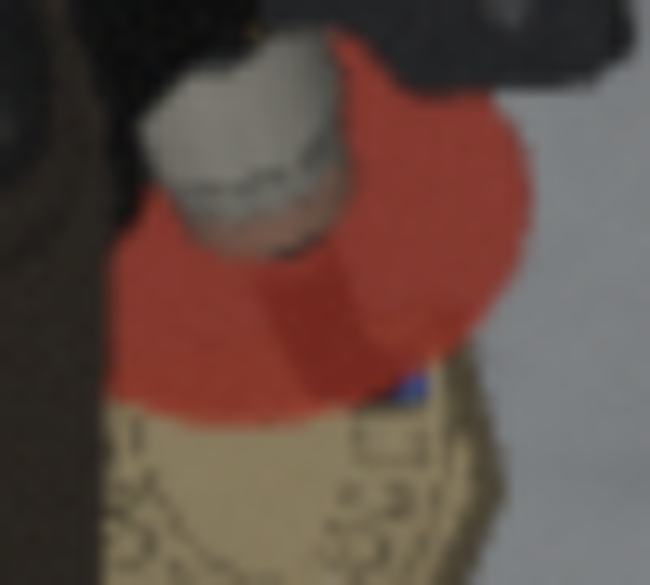

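View pics/side12c.png

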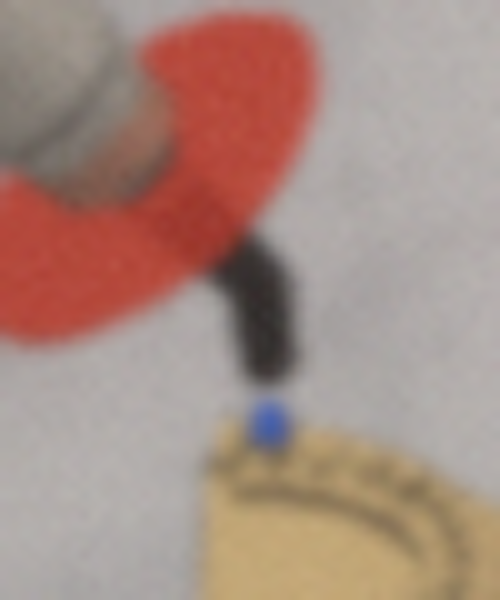

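```bash
python3 - <<'E'
from rel import *
t=cv2.imread("pics/top12.png").astype(int);s=cv2.imread("pics/side12.png").astype(int)
for v in range(248,257): print(v,t[v,164:182,2].tolist())
print()
for v in range(360,376): print(v,s[v,280:294].max(-1).tolist())
for y in(234.7,236.5):
    for z in(38,40,42,44): print(y,z,S.proj([473.9,y,z]).round(1),T.proj([473.9,y,z]).round(1))
# near rim of disc bottom edge row: lowest projected row of the disc r=4.5
for z in(38,40,42,44):
    a=np.linspace(0,6.28,60);D=np.stack([473.9+4.5*np.cos(a),236+4.5*np.sin(a),np.full(60,z)],1);q=S.proj(D);print(z,q[:,1].max().round(1),q[:,0].min().round(1),q[:,0].max().round(1))
E
```

```text
248 [131, 122, 117, 116, 115, 115, 116, 116, 123, 130, 132, 131, 129, 131, 128, 129, 129, 132]
249 [132, 125, 118, 117, 116, 115, 114, 116, 121, 128, 129, 131, 133, 132, 127, 125, 126, 132]
250 [132, 128, 120, 116, 116, 115, 115, 116, 117, 130, 133, 134, 132, 130, 130, 127, 125, 122]
251 [135, 133, 126, 118, 115, 115, 115, 116, 117, 120, 127, 130, 128, 131, 133, 124, 103, 102]
252 [135, 135, 132, 121, 116, 115, 116, 117, 116, 117, 118, 121, 123, 127, 135, 95, 81, 94]
253 [134, 135, 135, 127, 120, 117, 117, 116, 116, 116, 117, 115, 117, 111, 126, 87, 75, 82]
254 [135, 135, 136, 133, 122, 118, 117, 117, 117, 115, 112, 88, 74, 75, 121, 86, 73, 79]
255 [136, 137, 136, 137, 134, 124, 121, 122, 119, 93, 73, 56, 62, 75, 122, 95, 77, 78]
256 [139, 140, 138, 143, 145, 143, 137, 129, 100, 89, 86, 87, 93, 108, 127, 99, 79, 77]

360 [169, 159, 135, 90, 59, 53, 51, 58, 86, 124, 156, 168, 169, 165]
361 [174, 167, 143, 101, 66, 48, 56, 56, 77, 123, 157, 168, 164, 165]
362 [175, 168, 143, 107, 70, 56, 51, 57, 78, 122, 152, 166, 164, 165]
363 [171, 169, 151, 114, 74, 58, 54, 53, 76, 118, 154, 166, 16
[... 570 characters left out ...]
 166, 173, 176, 175]
372 [178, 180, 179, 168, 142, 147, 164, 164, 145, 141, 163, 176, 176, 173]
373 [176, 179, 179, 166, 136, 135, 147, 147, 133, 143, 173, 182, 180, 178]
374 [170, 173, 174, 157, 134, 112, 118, 118, 118, 150, 172, 181, 182, 178]
375 [162, 157, 157, 148, 143, 142, 132, 122, 131, 157, 167, 171, 171, 167]
234.7 38 [285.8 368.4] [174.  253.9]
234.7 40 [285.8 367.6] [173.7 253.8]
234.7 42 [285.7 366.8] [173.4 253.8]
234.7 44 [285.6 366. ] [173.1 253.7]
236.5 38 [285.6 369.2] [173.1 253.9]
236.5 40 [285.6 368.4] [172.8 253.9]
236.5 42 [285.5 367.7] [172.5 253.8]
236.5 44 [285.4 366.9] [172.2 253.7]
38 371.1 283.0 288.3
40 370.3 282.9 288.3
42 369.5 282.9 288.2
44 368.8 282.8 288.2
```

```bash
python3 - <<'E'
from rel import *
t=cv2.imread("pics/top12.png");t0=cv2.imread("pics/top11.png")
for v in range(251,259): print(v,[tuple(int(c) for c in t[v,u]) for u in range(168,180)])
print()
for v in range(251,258): print(v,[tuple(int(c) for c in t0[v,u]) for u in range(170,180)])
E
```

```text
251 [(32, 40, 115), (30, 39, 115), (33, 41, 115), (33, 42, 116), (33, 42, 117), (36, 45, 120), (39, 50, 127), (40, 53, 130), (39, 51, 128), (41, 54, 131), (42, 57, 133), (40, 53, 124)]
252 [(31, 41, 116), (31, 40, 115), (31, 40, 116), (34, 42, 117), (32, 40, 116), (32, 41, 117), (33, 42, 118), (37, 45, 121), (42, 49, 123), (45, 56, 127), (57, 73, 135), (46, 59, 95)]
253 [(34, 43, 120), (33, 41, 117), (32, 41, 117), (32, 40, 116), (31, 40, 116), (32, 40, 116), (33, 41, 117), (36, 42, 115), (56, 51, 117), (70, 69, 111), (82, 103, 126), (58, 74, 87)]
254 [(35, 46, 122), (34, 42, 118), (31, 40, 117), (32, 41, 117), (33, 41, 117), (31, 41, 115), (30, 40, 112), (48, 39, 88), (96, 60, 74), (109, 74, 75), (96, 110, 121), (62, 78, 86)]
255 [(42, 54, 134), (36, 47, 124), (39, 49, 121), (37, 48, 122), (37, 47, 119), (33, 41, 93), (36, 38, 73), (66, 48, 56), (96, 71, 62), (92, 78, 75), (92, 112, 122), (67, 86, 95)]
256 [(53, 68, 145), (55, 72, 143), (66, 86, 137), (63, 83, 129), (54, 70, 100), (58, 73, 89), (60, 75, 86), (66, 80, 87), (76, 87, 93), (83, 100, 108), (91, 116, 127), (70, 91, 99)]
2
[... 776 characters left out ...]
, 72, 47), (126, 73, 48), (103, 78, 70), (92, 110, 119), (60, 77, 85)]
254 [(66, 84, 95), (81, 104, 115), (79, 98, 107), (104, 91, 85), (131, 78, 53), (138, 75, 44), (131, 73, 44), (117, 74, 61), (97, 110, 118), (61, 77, 85)]
255 [(89, 116, 127), (90, 118, 130), (83, 107, 117), (89, 93, 97), (121, 77, 62), (126, 73, 50), (110, 75, 59), (93, 78, 74), (92, 112, 121), (66, 85, 94)]
256 [(94, 122, 134), (92, 120, 133), (84, 109, 120), (81, 101, 111), (82, 84, 89), (84, 83, 87), (79, 86, 92), (82, 99, 107), (92, 117, 128), (70, 91, 99)]
257 [(94, 122, 134), (93, 121, 132), (85, 111, 121), (90, 116, 127), (88, 114, 125), (90, 115, 126), (90, 116, 127), (90, 116, 127), (92, 119, 130), (69, 88, 97)]
```

```bash
cat > fit.py <<'E'
from rel import *
from scipy.optimize import least_squares
import sys
from az import ori2
def fit(k,p,beta_roll,yaw=2.0):
    t=np.array([np.cos(np.radians(yaw)),np.sin(np.radians(yaw)),0]);zw=np.array([0,0,1.])
    n0=-.603*t-.797*zw; e1=np.cross(n0,[0,1,0]);e1/=np.linalg.norm(e1);e2=np.cross(n0,e1)
    res={}
    for n,C in(("side",S),("top",T)):
        im=cv2.imread(f"pics/{n}{k}.png").astype(int); P=C.cloud(np.load(f"{n}{k}_d.npy")).reshape(-1,3)
        c=im.reshape(-1,3); white=(c.min(1)>95)&(c.max(1)-c.min(1)<40)
        s=(P-p)@n0; r=np.linalg.norm(P-p-np.outer(s,n0),axis=1)
        m=white&(s>25)&(s<80)&(r<26); res[n]=P[m]
    return res,n0,e1,e2
def solve(Q,p,n0,e1,e2):
    def rad(z): return np.interp(z,[0,55,75,188],[15.5,18.25,18.25,15.5])
    def f(x):
        n=n0+x[2]*e1+x[3]*e2;n/=np.linalg.norm(n);o=p+x[0]*e1+x[1]*e2
        s=(Q-o)@n; r=np.linalg.norm(Q-o-np.outer(s,n),axis=1); return r-rad(105+s)
    o=least_squares(f,[0,0,0,0],loss="soft_l1",f_scale=1.5);x=o.x
    n=n0+x[2]*e1+x[3]*e2;n/=np.linalg.norm(n);return x,n,np.sqrt(np.mean(f(x)**2)),np.sqrt(np.diag(np.linalg.inv(o.jac.T@o.jac)))*1.5
if __name__=="__main__":
    for k,p in(("10",np.array([558.8,234.4,260.5])),("11",np.array([560.3,238.5,194.])),("12",np.array([557.1,236.4,179.]))):
        res,n0,e1,e2=fit(k,p,0)
        for nm,Q in(("side",res["side"]),("top",res["top"]),("both",np.vstack(list(res.values())))):
            if len(Q)<60: print(k,nm,len(Q));continue
            x,n,e,sd=solve(Q,p,n0,e1,e2); print(k,nm,len(Q),"off",x[:2].round(1),"elev",np.degrees(np.arcsin(-n[2])).round(2),"az tail",np.degrees(np.arctan2(-n[1],-n[0])).round(2),"rms",e.round(2),"sd",sd.round(3))
E
python3 fit.py
```

```text
10 side 591 off [2.  1.7] elev 52.25 az tail 0.96 rms 1.13 sd [0.548 0.404 0.009 0.007]
10 top 95 off [ 1.  -4.4] elev 53.77 az tail 7.15 rms 1.27 sd [4.07  8.335 0.057 0.117]
10 both 686 off [1.1 2.1] elev 53.48 az tail -0.15 rms 1.23 sd [0.51  0.392 0.008 0.007]
11 side 468 off [2.2 1.6] elev 52.47 az tail 1.0 rms 1.12 sd [0.713 0.446 0.012 0.008]
11 top 67 off [ 3.  -4.5] elev 53.44 az tail 7.03 rms 1.02 sd [ 6.028 11.296  0.083  0.157]
11 both 535 off [0.4 2.2] elev 54.65 az tail -0.41 rms 1.3 sd [0.669 0.445 0.011 0.008]
12 side 433 off [1.1 2.4] elev 53.31 az tail -0.37 rms 1.17 sd [0.781 0.516 0.013 0.009]
12 top 58
12 both 491 off [-0.5  3.1] elev 55.23 az tail -1.93 rms 1.32 sd [0.734 0.526 0.012 0.009]
```

```bash
python3 - <<'E'
from st import *
go(p+[-0.2,-1,-6])
E
```

```text
t 20.0 pos [557.3 236.5 179.2] rpy [-1.126e+02  1.000e-01  9.200e+01] q [ 0.341  0.433  1.906 -0.278  0.44  -1.035] F [ 0.1  0.5 -1.3] open 0.347
shift cm [-0.1   0.55  0.25] norm 0.61 rows>= 1.0
```

Request:
move_arm:
  rows:
    - {"tx": -0.05, "ty": 0.27, "tz": 0.12, "rx": 0, "ry": 0, "rz": 0, "grip": 0}
    - {"tx": -0.05, "ty": 0.27, "tz": 0.12, "rx": 0, "ry": 0, "rz": 0, "grip": 0}
    - {"tx": 0, "ty": 0, "tz": 0, "rx": 0, "ry": 0, "rz": 0, "grip": 0}
    - {"tx": 0, "ty": 0, "tz": 0, "rx": 0, "ry": 0, "rz": 0, "grip": 0}
    - {"tx": 0, "ty": 0, "tz": 0, "rx": 0, "ry": 0, "rz": 0, "grip": 0}

```text
t: 20.42
eef_pos: [557.0, 235.4, 173.1]
tcp_rot: [-1.964, 0.002, 1.606]
ft_force: [0.4, 0.7, -2.5]
opening: 0.346
```

```bash
python3 look.py 13; python3 - <<'E'
from rel import *
s=cv2.imread("pics/side13.png").astype(int)
for v in range(362,378): print(v,s[v,281:293,2].tolist(),"B-R",(s[v,281:293,0]-s[v,281:293,2]).tolist())
for z in(34.5,36,38,40):
    a=np.linspace(0,6.28,60);D=np.stack([473.9+4.5*np.cos(a),234.7+4.5*np.sin(a),np.full(60,z)],1);q=S.proj(D);print(z,"bottom edge",q[:,1].max().round(1),q[:,0].min().round(1),q[:,0].max().round(1),"ctr",S.proj([473.9,234.7,z]).round(1),T.proj([473.9,234.7,z]).round(1))
cy=np.radians(9);R2=np.array([[np.cos(cy),-np.sin(cy)],[np.sin(cy),np.cos(cy)]])
c=np.array([[-3.5,-4.25],[3.5,-4.25],[3.5,4.25],[-3.5,4.25]])@R2.T+[473.9,234.7]
print("block top corners side",S.proj(np.c_[c,np.full(4,30.5)]).round(1))
E
```

```text
t 20.42 pos [557.  235.4 173.1] rpy [-1.126e+02  1.000e-01  9.200e+01] q [ 0.339  0.441  1.913 -0.286  0.425 -1.028] F [ 0.4  0.7 -2.5] open 0.346
362 [165, 141, 100, 69, 60, 55, 57, 71, 104, 139, 159, 165] B-R [-6, -8, -3, -7, -7, -7, -7, -6, -4, -5, -6, -5]
363 [165, 149, 113, 73, 57, 53, 57, 69, 101, 138, 160, 163] B-R [-5, -7, -3, -7, -6, -6, -8, -4, -6, -7, -6, -4]
364 [171, 155, 126, 81, 60, 53, 55, 64, 95, 133, 156, 166] B-R [-7, -4, -5, -5, -7, -8, -5, -5, -4, -6, -5, -5]
365 [171, 164, 136, 89, 63, 56, 51, 64, 92, 128, 159, 169] B-R [-6, -7, -5, -3, -9, -8, -4, -4, -7, -7, -6, -5]
366 [174, 169, 145, 101, 66, 52, 56, 63, 95, 131, 157, 170] B-R [-8, -8, -8, -5, -2, -4, -7, -7, -6, -6, -6, -6]
367 [177, 169, 147, 109, 72, 53, 55, 67, 94, 135, 164, 170] B-R [-6, -8, -8, -8, -7, -8, -8, -4, -3, -5, -7, -6]
368 [177, 170, 152, 112, 73, 56, 60, 71, 108, 142, 165, 172] B-R [-6, -6, -7, -6, -5, -3, -8, -4, -3, -6, -6, -6]
369 [177, 172, 157, 125, 87, 66, 65, 91, 127, 155, 172, 177] B-R [-8, -7, -7, -4, -1, 6, 8, 1, -3, -6, -6, -9]
370 [178, 173, 163, 142, 105, 70, 74, 108, 148, 168,
[... 589 characters left out ...]
125, 135, 151, 171, 171, 171] B-R [-35, -53, -52, -49, -43, -31, -28, -38, -53, -64, -63, -65]
376 [149, 145, 147, 159, 164, 151, 138, 150, 163, 168, 157, 156] B-R [-37, -48, -57, -59, -62, -54, -48, -55, -61, -65, -59, -59]
377 [161, 153, 155, 165, 168, 161, 154, 161, 169, 170, 160, 158] B-R [-50, -54, -57, -60, -64, -62, -58, -59, -64, -65, -59, -59]
34.5 bottom edge 371.9 283.3 288.6 ctr [285.9 369.7] [174.5 254. ]
36 bottom edge 371.3 283.2 288.5 ctr [285.9 369.2] [174.3 254. ]
38 bottom edge 370.5 283.1 288.5 ctr [285.8 368.4] [174.  253.9]
40 bottom edge 369.7 283.1 288.4 ctr [285.8 367.6] [173.7 253.8]
block top corners side [[288.2 369.3]
 [284.1 369.4]
 [283.9 373.3]
 [288.  373.2]]
```

View pics/top13c.png

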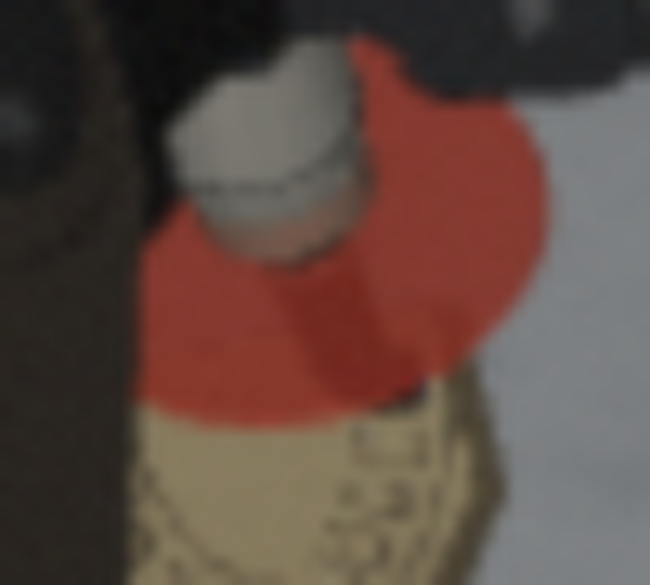

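View pics/side13c.png

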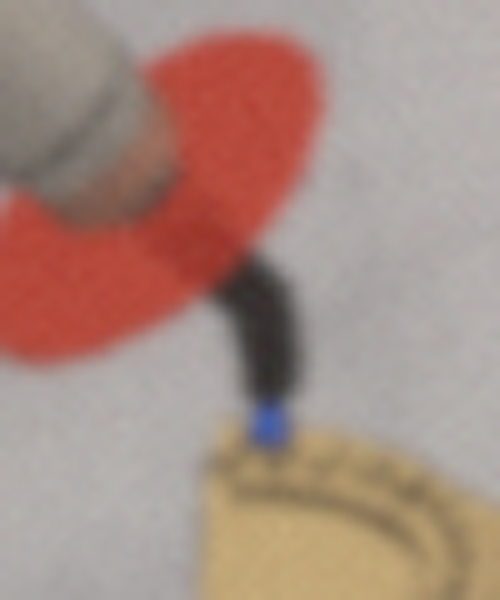

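```bash
python3 - <<'E'
from rel import *
t=cv2.imread("pics/top13.png")
for v in range(251,258): print(v,[tuple(int(c) for c in t[v,u]) for u in range(170,180)])
cy=np.radians(9);R2=np.array([[np.cos(cy),-np.sin(cy)],[np.sin(cy),np.cos(cy)]])
c=np.array([[-3.5,-4.25],[3.5,-4.25],[3.5,4.25],[-3.5,4.25]])@R2.T+[473.9,234.7]
print(T.proj(np.c_[c,np.full(4,30.5)]).round(1))
E
```

```text
251 [(32, 41, 116), (31, 39, 115), (32, 40, 116), (30, 40, 115), (34, 44, 119), (38, 49, 126), (38, 50, 128), (43, 54, 132), (43, 55, 133), (37, 49, 126)]
252 [(30, 39, 115), (29, 39, 115), (34, 42, 117), (31, 40, 116), (33, 42, 117), (33, 42, 119), (32, 43, 119), (39, 50, 126), (43, 56, 134), (37, 50, 123)]
253 [(32, 40, 117), (32, 39, 116), (32, 39, 116), (33, 40, 116), (33, 41, 117), (33, 41, 118), (31, 40, 117), (42, 50, 123), (51, 64, 134), (46, 58, 110)]
254 [(35, 43, 120), (33, 41, 118), (33, 41, 117), (31, 39, 116), (33, 41, 117), (33, 41, 117), (33, 40, 112), (55, 56, 97), (82, 103, 126), (57, 74, 91)]
255 [(39, 51, 129), (36, 45, 122), (34, 43, 118), (34, 44, 119), (35, 45, 118), (34, 41, 93), (34, 40, 73), (61, 68, 79), (86, 110, 121), (66, 86, 95)]
256 [(51, 66, 142), (50, 66, 138), (53, 69, 130), (52, 66, 113), (48, 61, 90), (56, 70, 85), (59, 75, 85), (77, 98, 107), (91, 117, 128), (69, 91, 99)]
257 [(70, 92, 139), (83, 108, 135), (81, 104, 125), (87, 112, 128), (87, 113, 125), (88, 115, 126), (89, 115, 127), (90, 117, 128), (92, 119, 131), (68, 88, 96)]
[[177.6 255.5]
 [177.  252. ]
 [172.7 252.8]
 [173.3 256.3]]
```

Request:
move_arm:
  rows:
    - {"tx": 0, "ty": 0.16, "tz": 0.07, "rx": 0, "ry": 0, "rz": 0, "grip": 0}
    - {"tx": 0, "ty": 0.16, "tz": 0.07, "rx": 0, "ry": 0, "rz": 0, "grip": 0}
    - {"tx": 0, "ty": 0, "tz": 0, "rx": 0, "ry": 0, "rz": 0, "grip": 0}
    - {"tx": 0, "ty": 0, "tz": 0, "rx": 0, "ry": 0, "rz": 0, "grip": 0}
    - {"tx": 0, "ty": 0, "tz": 0, "rx": 0, "ry": 0, "rz": 0, "grip": 0}

```text
t: 20.93
eef_pos: [556.9, 235.4, 169.6]
tcp_rot: [-1.964, 0.002, 1.606]
ft_force: [0.8, 1.0, -0.8]
opening: 0.349
```

```bash
python3 look.py 14; python3 - <<'E'
from rel import *
s=cv2.imread("pics/side14.png").astype(int)
for v in range(365,377): print(v,s[v,281:293,2].tolist(),"B-R",(s[v,281:293,0]-s[v,281:293,2]).tolist())
t=cv2.imread("pics/top14.png")
for v in range(252,258): print(v,[tuple(int(c) for c in t[v,u]) for u in range(171,180)])
E
```

```text
t 20.93 pos [556.9 235.4 169.6] rpy [-1.126e+02  1.000e-01  9.200e+01] q [ 0.34   0.446  1.917 -0.291  0.417 -1.022] F [ 0.8  1.  -0.8] open 0.349
365 [172, 162, 136, 91, 61, 52, 54, 66, 94, 131, 159, 169] B-R [-6, -6, -6, -6, -6, -4, -7, -8, -8, -5, -6, -5]
366 [176, 168, 141, 98, 62, 53, 54, 59, 90, 128, 158, 169] B-R [-7, -6, -5, -8, -7, -9, -7, -6, -6, -5, -7, -6]
367 [175, 169, 144, 101, 66, 56, 49, 62, 88, 126, 159, 169] B-R [-6, -8, -8, -6, -6, -5, -3, -5, -7, -5, -6, -7]
368 [176, 172, 147, 108, 68, 52, 52, 60, 88, 127, 162, 172] B-R [-8, -7, -6, -7, -6, -7, -5, -5, -8, -8, -7, -6]
369 [177, 169, 152, 114, 77, 56, 57, 62, 93, 132, 162, 170] B-R [-8, -6, -5, -5, -8, -3, -6, -3, -6, -6, -4, -6]
370 [177, 170, 155, 123, 86, 58, 61, 75, 110, 148, 165, 172] B-R [-7, -7, -6, -4, 0, 2, -1, -3, -6, -8, -6, -6]
371 [178, 171, 163, 139, 101, 71, 67, 90, 126, 158, 168, 176] B-R [-11, -14, -18, -10, 11, 36, 34, 9, -6, -10, -10, -11]
372 [178, 177, 167, 139, 104, 75, 72, 98, 136, 165, 174, 174] B-R [-20, -36, -38, -14, 32, 69, 68, 28, -10, -26, -26, -23]
373 [177, 179, 169, 134, 102, 78, 
[... 616 characters left out ...]
253 [(33, 40, 116), (32, 42, 117), (32, 40, 116), (32, 40, 116), (33, 41, 117), (32, 40, 117), (35, 46, 121), (45, 59, 134), (42, 53, 126)]
254 [(32, 40, 118), (31, 41, 116), (33, 41, 118), (33, 41, 117), (33, 41, 117), (34, 41, 117), (39, 50, 118), (61, 80, 129), (50, 65, 98)]
255 [(36, 45, 122), (33, 43, 119), (36, 45, 118), (34, 44, 118), (33, 42, 117), (32, 40, 92), (46, 58, 86), (81, 105, 123), (64, 84, 96)]
256 [(48, 63, 138), (48, 62, 133), (52, 67, 127), (51, 65, 111), (45, 57, 87), (57, 72, 87), (74, 96, 107), (90, 116, 127), (71, 91, 100)]
257 [(69, 90, 138), (76, 99, 126), (85, 111, 130), (87, 113, 129), (87, 113, 126), (88, 115, 126), (91, 118, 130), (93, 120, 132), (68, 88, 96)]
```

View pics/side14c.png

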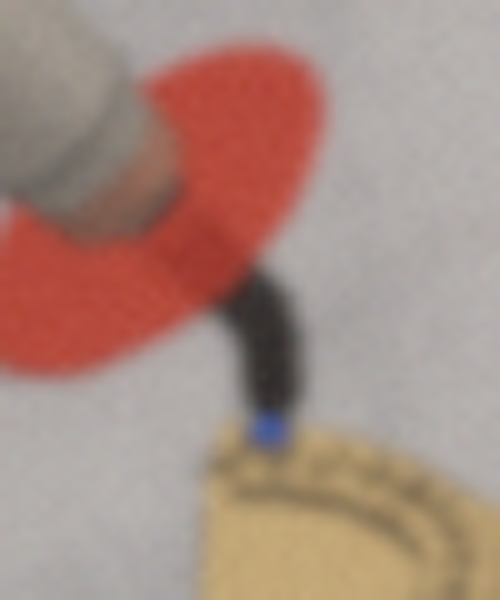

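Request:
move_arm:
  rows:
    - {"tx": 0.07, "ty": 0.12, "tz": 0.01, "rx": 0, "ry": 0, "rz": 0, "grip": 0}
    - {"tx": 0, "ty": 0, "tz": 0, "rx": 0, "ry": 0, "rz": 0, "grip": 0}
    - {"tx": 0, "ty": 0, "tz": 0, "rx": 0, "ry": 0, "rz": 0, "grip": 0}
    - {"tx": 0, "ty": 0, "tz": 0, "rx": 0, "ry": 0, "rz": 0, "grip": 0}
    - {"tx": 0, "ty": 0, "tz": 0, "rx": 0, "ry": 0, "rz": 0, "grip": 0}

```text
t: 21.45
eef_pos: [557.3, 236.1, 168.5]
tcp_rot: [-1.965, 0.002, 1.606]
ft_force: [-0.7, 0.6, -1.2]
opening: 0.348
```

```bash
python3 look.py 15; python3 - <<'E'
from rel import *
s=cv2.imread("pics/side15.png").astype(int)
for v in range(367,376): print(v,s[v,281:293,2].tolist(),"B-R",(s[v,281:293,0]-s[v,281:293,2]).tolist())
t=cv2.imread("pics/top15.png")
for v in range(253,258): print(v,[tuple(int(c) for c in t[v,u]) for u in range(171,180)])
crop(cv2.imread("pics/side15.png"),200,400,230,400,3.5,"pics/s15w.png")
E
```

```text
t 21.45 pos [557.3 236.1 168.5] rpy [-1.126e+02  1.000e-01  9.200e+01] q [ 0.341  0.449  1.917 -0.294  0.416 -1.019] F [-0.7  0.6 -1.2] open 0.348
367 [174, 165, 135, 93, 59, 53, 56, 67, 96, 136, 162, 172] B-R [-6, -6, -7, -5, -5, -8, -6, -7, -6, -6, -6, -7]
368 [177, 169, 142, 97, 58, 54, 54, 64, 92, 135, 164, 171] B-R [-7, -8, -7, -4, -6, -5, -10, -7, -7, -6, -8, -4]
369 [175, 169, 145, 100, 66, 52, 55, 66, 99, 138, 164, 174] B-R [-7, -7, -6, -6, -8, -9, -6, -9, -6, -7, -5, -7]
370 [178, 167, 142, 105, 71, 56, 52, 74, 109, 148, 166, 172] B-R [-7, -7, -7, -7, -5, -4, -7, -5, -7, -8, -7, -7]
371 [175, 169, 150, 116, 80, 57, 65, 87, 123, 157, 172, 173] B-R [-12, -17, -20, -15, -6, 3, 4, 1, -7, -11, -10, -9]
372 [178, 175, 161, 129, 91, 69, 66, 94, 136, 164, 174, 178] B-R [-21, -36, -43, -23, 6, 30, 35, 13, -18, -25, -28, -24]
373 [178, 178, 166, 131, 95, 75, 78, 101, 142, 171, 182, 182] B-R [-30, -49, -53, -27, 16, 45, 45, 19, -26, -50, -54, -53]
374 [171, 175, 159, 134, 112, 102, 99, 117, 150, 175, 182, 183] B-R [-34, -55, -55, -34, -8, 12, 15, -7, -42, -63, -64, -68]
375 [161, 155, 149, 146, 143, 132, 125, 132, 155, 170, 171, 173] B-R [-37, -51, -53, -52, -40, -34, -28, -37, -55, -64, -63, -66]
253 [(32, 40, 116), (32, 40, 117), (33, 41, 117), (32, 41, 117), (31, 40, 117), (32, 40, 117), (35, 46, 122), (44, 57, 131), (43, 57, 110)]
254 [(32, 40, 117), (31, 39, 116), (32, 40, 117), (31, 40, 117), (31, 39, 115), (35, 42, 118), (42, 50, 120), (62, 80, 130), (52, 68, 92)]
255 [(35, 45, 122), (31, 41, 118), (34, 44, 118), (36, 45, 120), (35, 43, 116), (34, 43, 93), (50, 63, 90), (82, 107, 125), (64, 83, 94)]
256 [(52, 67, 143), (47, 63, 134), (51, 65, 114), (50, 63, 99), (48, 61, 87), (57, 73, 88), (74, 96, 107), (91, 117, 128), (70, 91, 99)]
257 [(76, 99, 138), (78, 102, 126), (86, 111, 128), (88, 114, 127), (88, 113, 126), (88, 114, 126), (90, 117, 129), (93, 121, 132), (68, 88, 97)]
```

View pics/s15w.png

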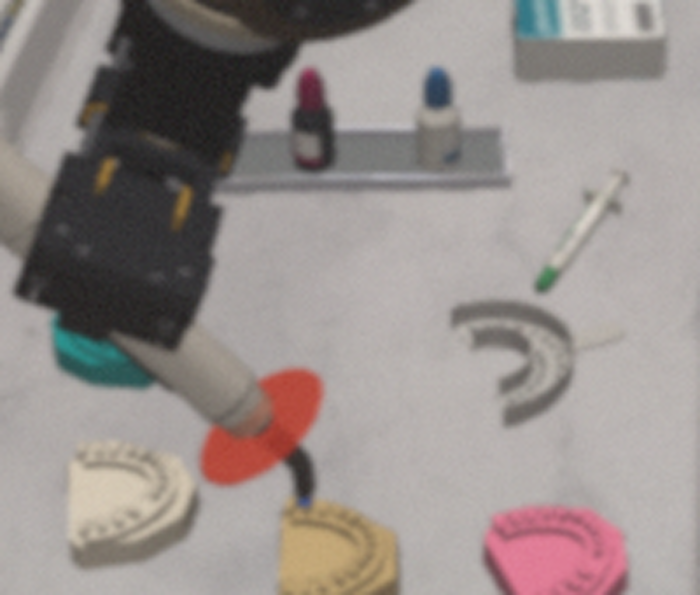

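View pics/top15.png

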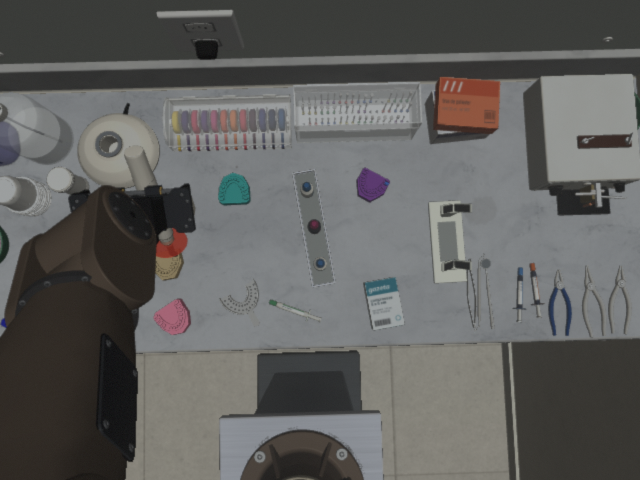

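```bash
python3 -c "
from st import *
print(np.abs(s['qvel']).max()); print(env.job_done()); s=env.state(); print(s['t'],s['eef_pos'],s['opening'])"
```

```text
t 21.55 pos [557.3 236.1 168.5] rpy [-1.126e+02  1.000e-01  9.200e+01] q [ 0.341  0.449  1.917 -0.294  0.416 -1.019] F [-0.4 -0.7 -1.8] open 0.347
0.0008962274728911569
the job is handed in; nothing more can be done
None
the job is handed in; nothing more can be done
```

The job is done and handed in at about 21.6 s. The adhesive bottle stands cap up in the gap, released. The lamp is held still over the blue block, pointing down.

**Bottle:** I had to carry it round and place it from the +y side, because coming in from the first side would have brought the wrist down onto the lamp. Pictures after release show it upright midway between its neighbours, which look unmoved.

**Lamp:** The last pictures put the tip about 4 mm above the block, give or take 1.5 mm, and centred to within about 1 mm. A fit to the barrel gave an inclination of about 52–53.5° from the side view, where 53° makes the light vertical, so the tilt error is about 1° or less. The arm was at rest, the grip was steady, and the wrist force showed only the lamp's weight. The pictures show no shift of either cast.

**Checks that disagreed:**
- An early estimate of the tip height from the arm position and two-view measurement read about 3 mm lower than the side image. By that reading the final gap would be only about 1 mm. I trusted the side image.
- The last visible stretch of the light guide leaned about 2° in the side view. I put this down to its taper and bend.
- Barrel fits that added the sparse points from the top camera scattered up to 55°.
- While approaching the toppled bottle, one joint touched its lower stop (-1.134 against -1.13 rad). The arm held there, and I reduced the tilt and went on.

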